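# Park and lock the ring of the arm trainer

### The job

Get the arm-movement trainer ready for the next patient: slide the orange ring along the bent wire, round both corners, until it rests against the black stop under the little screen, then take the red locking pin from its blue stand and put it fully down into the grey socket beside the wire, behind the ring. Do not force the ring or knock the trainer, leave everything else on the table where it is, and let go of everything.

Things in the scene. Friction and masses are not known exactly. Their poses are not given: they have to be found in the camera images.
- trainer: The trainer, fixed: white base plate 210 x 400 x 15 mm high, origin at the middle of its underside, own z up. On it a rigid steel wire 10 mm thick runs level, its centre line 95 mm above the table: a straight along own +y from wire_start to wire_corner1, a crossing to wire_corner2, a second straight along own +y to wire_stop. Bends are rounded inside the corner points, centre line radius 28 mm.
- ring_center (a point): Centre of the orange ring: outer diameter 52 mm, hole 22 mm, 16 mm thick along its axis (own y), 60 g, threaded on the wire for good. Hanging loosely, its centre is 6 mm below the wire's centre line. Starts on the first straight, axis along the wire; slides with light friction. Can be gripped across its diameter with the wire between the fingers, and must turn with the wire at the corners.
- wire_start (a point): Point on the wire's centre line at the start stop (black collar, 28 mm across), start of the first straight; axes as the trainer's. Here the wire bends down into the base behind it.
- wire_corner1 (a point): Where the centre lines of the first straight and the crossing would meet (before rounding), 95 mm above the table; axes as the trainer's.
- wire_corner2 (a point): Where the centre lines of the crossing and the second straight would meet (before rounding), 95 mm above the table; axes as the trainer's.
- wire_stop (a point): Point on the wire's centre line on the face of the black end stop (collar 28 mm across); the ring's centre is 8 mm before it (own -y) when the ring rests against it; axes as the trainer's.
- socket (a point): Centre of the mouth of the round upright bore (14.2 mm wide, 35 mm deep, slightly chamfered) in the grey block on the trainer, 50 mm above the table, 32 mm before wire_stop and 20 mm to the side (own -x) of the wire. A pin standing in it keeps the ring from sliding back. Axes as the trainer's.
- pin_grip (a point): Centre of the head of the red locking pin: head 22 mm across and 25 mm high on a shank of 12 mm diameter, 170 mm long overall, 60 g, upright (own z up). This point is 157.5 mm above the pin's foot and 12.5 mm below its top. The pin starts standing loosely, 40 mm deep, in the bore of its stand, so this point is then 167.5 mm above the table.
- pin_tip (a point): Centre of the foot of the pin (lower end, tapered over the last 3 mm to 8 mm); own z up along the pin.
- pin_stand: Blue block 70 x 70 x 50 mm, fixed to the table, with a 14.2 mm bore 40 mm deep at the middle of its top; origin at the middle of its underside.
- swab_jar: Bystander: glass jar with steel cap, 64 mm across, 85 mm high, near the pin stand (they may have changed places); origin at the middle of its underside.
- sanitizer: Bystander: clear bottle, 60 mm across, 150 mm high, at the far side of the table; origin under its middle.
- paper_cup: Bystander: white cup, 72 mm across, 85 mm high, at the far side of the table; origin under its middle.
- oximeter: Bystander: white and blue finger clip, 60 x 34 x 30 mm, lying near the robot; origin under its middle.
- wipes: Bystander: blue and white canister, 90 mm across, 130 mm high, left of the trainer; origin under its middle.
- screen_edge (a point): Middle of the lower front edge of the trainer's screen, 133 mm above the table, 11 mm short of wire_stop (own -y) and 38 mm above it. Screen 150 mm wide (own x), 22 mm thick, top at 205 mm, face leaning back 8 degrees, on a 30 mm wide neck. A gripper pointing straight down does not fit over the ring at the stop; one leaning back 35 to 45 degrees, fingers pointing towards own +y, does.
Things that resemble listed ones, but are neither listed nor needed, are in the scene too. Of the things shaped like the part that bears pin_grip, the red one is meant. Of the things that look like the part that bears ring_center, the smaller one is meant.

How it is judged (in metres and radians):
On the way, in this order (a step that is already met when the one before it is completed fails the run):
1. the ring has been slid to the end stop (within 4 mm of touching it) (y of ring_center in the frame of wire_stop above -0.012 m), for 0.2 s.
2. the pin stands in the socket (z of pin_tip in the frame of socket below -0.028 m and horizontal distance between pin_tip and socket below 0.008 m), for 0.2 s.
At the end, for the whole second after the job is handed in: The ring is at the end stop (its centre at most 22 mm before the stop's face, that is between pin and stop), the pin is in the socket with its foot at least 28 mm below the mouth, within 8 mm of the bore's axis and upright within 0.15 rad, and both are at rest (all of step 2 and y of ring_center in the frame of wire_stop above -0.022 m and angle between pin_tip's own z axis and vertical below 0.15 rad and linear speed of each of ring, pin below 0.05 m/s); the robot touches nothing.
It fails at once if the ring is forced against the trainer with more than 80 N (contact force between ring and trainer above 80 N).
It fails at once if the arm or gripper knocks the trainer with more than 30 N (contact force between any of the arm, the fingers and trainer above 30 N).
It fails at once if another thing on the table is moved by more than 30 mm (distance of any of swab_jar, sanitizer, paper_cup, oximeter, wipes from where it was at the start of the episode above 0.03 m).
It also fails if it takes over 64 s, if anything falls off the work surface, if the arm or the gripper's body presses on something with over 40 N, if the wrist force passes 120 N, or if a joint passes its speed limit or range.

### The arm

A 7-joint arm with a two-finger parallel gripper is mounted at the origin on the work surface. World frame = base frame: x ahead of the robot, y to its left, z up, the work surface at z = 0. Lengths are in m, angles in degrees, forces in N, time in s.
With the tool pointing down it reaches from about 0.425 to 0.875 m from the base axis. Payload 4.7 kg.
Tool frame: the origin (TCP) lies between the finger pads; the fingertips stand 19 mm ahead of it and the grasp point (between the pads) is the TCP; x points along the fingers, z is the direction in which the jaws open and shut, and the axes are right-handed (so a half turn about x gives the same grasp; the last joint's range is limited). The gripper opens to 87 mm and grips with 3 to 60 N. Pads are 19 mm wide; open, the fingers measure 117 mm over their backs; the gripper's body (75 mm by 190 mm) begins 51 mm behind the grasp point.
Start: joints at [-75.682, 18.392, -4.016, 83.108, 1.295, 78.541, -3.26], TCP at [0.152, 0.632, 0.242] pointing down, gripper open.
Joint ranges: [-163.93, 163.93], [-17.29, 119.83], [-79.2, 71.16], [3.27, 140.29], [-89.18, 269.18], [5.43, 117.66], [-154.24, 154.24]. Speed limits (degrees/s): [147.25, 147.25, 180, 180, 180, 180, 180].

### API

Orientations are given as [roll, pitch, yaw] about the fixed x, y, z axes, in that order (R = Rz(yaw) Ry(pitch) Rx(roll)).
In Python, from cell import monitor, read_camera, camera_model, env, regions_of gives the robot as it stands. The module is installed in compiled form; this text tells all that it offers.
- The arm moves only by the tool step_arm, never from a script. Its argument "deltas" is a list of rows, each a list of 5 numbers: the gripper's target within -1 to 1 (fully open at 1, half-way at 0, shut at -1), then the shift along the tool's x, y, z in m, then the turn about the tool's x in degrees. A call has 1 to 12 rows; each row is the pose to reach, as a shift and turn from the pose commanded when the call began, along the tool's axes at that moment; what a row does not reach only later rows make up. A row lasts 1/8 s, in which the tool goes at most 62.5 mm and 10.7 degrees, less where a joint would pass 70% of its speed; a pose out of reach is approached as far as the arm can. A call with a gripper value outside its range is refused whole. The fingers move at their own pace and stop on an object; "newtons" is the grip in N (left out, the last holds). Time passes only in rows, so rows that repeat a pose let the fingers close. It gives the time, the measured TCP pose, the force and the opening at its end, in the units of the state.
- monitor.get_obs(): the state, without advancing time (a new reading comes with each control period).
- read_camera(name): name is "side" or "top" or "wrist"; returns (picture, depth): 384x512x3 uint8, red, green, blue; 384x512 float32, m along the optical axis (not along the pixel's ray), 0 where there is no reading.
- camera_model(name): a dict with "fx", "fy", "cx", "cy" (pixels), "xyz" and "attitude" of the camera in the world. Camera axes: x right, y down, z forward; pixel columns grow to the right and rows downward; lengths in m; the calibration is good to about 2 mm. A picture is of the moment at which its call begins: read the wrist's pose just before it. camera_model takes no time and is no camera call; for the wrist camera it gives the pose at the moment of the call.
- env.sign_off(): hands the job in, once; it reports no verdict.
Trained networks look in the newest picture that a camera, given by its name, has taken for a name from the list of things; names that differ only in an ending like _2 or _b are one class to them, and where a whole thing is asked for, a point or a joint stands for the part that bears it (a point fixed in the world has none). Each returns a list of dicts, best first, with "p" (0 to 1); they miss things now and then, are a little off and sometimes report something else, mostly with a low value. They report only what shows in the picture. A call takes as long as a camera call. They do not tell look-alikes from the thing itself.
- regions_of(camera, thing): "pixels" (384x512 bool, what is visible of it) and "pixel" ([column, row] in pixels, amid what is visible of it).
The state is a dict: "time_s": time; "qpos": joint angles; "joint_velocities": joint speeds; "effort": joint torques, N m; "tool_pos": TCP position; "tool_rot": TCP orientation; "force": force on the tool from outside, world axes, zero at the start; "wrist_torque": the same for the moment, N m; "grip_width": finger opening in m.
Only numpy, scipy, OpenCV 4.12 (cv2) and the standard library are available. Lean on these libraries where they do the work, as an engineer would, in place of code of your own. Each camera call takes 0.05 s, during which the arm holds its last target. There are 200 camera calls.

## Working session

There is one attempt and no reset: what is moved stays moved. The work goes in short steps, Python scripts to look and compute and a tool call to move; the robot and the scene stay as the last step left them, time stands still between calls to the robot, and variables do not carry over. Pictures are saved under pics/ and viewed, about 8 in all and at most 12, crops included, and the job is handed in when it is done.

Besides the shell and the picture viewer there is one more tool, called after ">>>" as name(argument=value, ...), one argument or row to a line, values as JSON. step_arm: Moves the arm, as the interface text tells. Its arguments: {"type":"object","properties":{"deltas":{"type":"array"},"newtons":{"type":"number"}},"required":["deltas"]}

```bash
mkdir -p pics
cat > h.py <<'E'
import numpy as np, cv2
from scipy.spatial.transform import Rotation as R
from cell import monitor, read_camera, camera_model, env, regions_of
def cam(name):
    m=camera_model(name); p,d=read_camera(name); return p,d,m
print(camera_model("top"),camera_model("side"))
E
python3 - <<'E'
from h import *
o=monitor.get_obs(); print(o)
for c in ("top","side"):
    p,d,m=cam(c); cv2.imwrite(f"pics/{c}0.png",p[:,:,::-1]); np.savez(f"{c}0.npz",p=p,d=d)
a=cv2.imread("pics/top0.png");b=cv2.imread("pics/side0.png")
E
```

```text
{'fx': 403.30895962371625, 'fy': 403.30895962371625, 'cx': 258.5103114942144, 'cy': 187.60890447549662, 'xyz': array([0.48813805, 0.01476969, 1.32859128]), 'attitude': array([-1.76701329e+02, -1.12254231e-01, -8.83858660e+01])} {'fx': 364.5198883975532, 'fy': 364.5198883975532, 'cx': 259.8399671293241, 'cy': 192.15399896560734, 'xyz': array([ 0.30244076, -0.65085522,  0.76740422]), 'attitude': array([-131.78029216,   -0.77290152,  -19.4146928 ])}
{'time_s': 0.0, 'qpos': array([-75.68002421,  18.43995051,  -4.01798853,  83.1753961 ,
         1.29345796,  78.54237798,  -3.26180432]), 'joint_velocities': array([-0.03904925,  0.02450895,  0.0234992 , -0.00113399,  0.0662038 ,
       -0.06223392,  0.02833361]), 'effort': array([-6.61266840e-04, -4.91284633e+01, -4.04070541e-01, -3.12528384e+01,
       -6.37957896e-02,  4.37191164e-02,  1.72622158e-04]), 'tool_pos': array([0.15176219, 0.63148665, 0.2404474 ]), 'tool_rot': array([-178.1755392 ,   89.88739054, -101.68553482]), 'force': array([-0.10958192,  0.75161131, -0.0941211 ]), 'wrist_torque': array([-0.02263422,  0.01172064,  0.05943559]), 'grip_width': 0.08717027716693869}
```

View pics/top0.png

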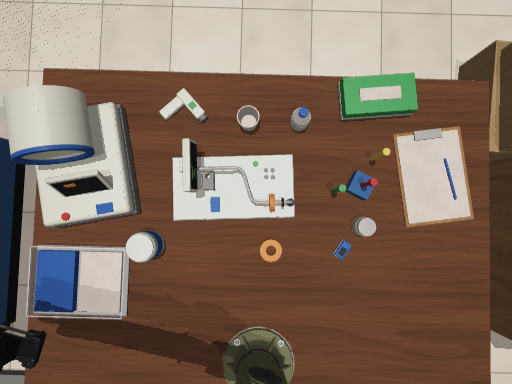

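View pics/side0.png

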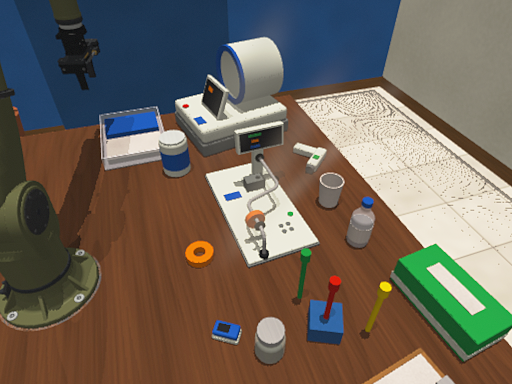

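The top view shows the trainer around (234,187) with its own +y pointing to world +y (image left). The ring is at (272,202), the start collar at (290,202), the socket block at (207,180), and the stand with the red pin at (362,185). The larger look-alike ring lies at (271,250).

```bash
cat >> h.py <<'E'
def cloud(d,m):
    v,u=np.mgrid[:d.shape[0],:d.shape[1]]
    P=np.stack([(u-m["cx"])/m["fx"]*d,(v-m["cy"])/m["fy"]*d,d],-1)
    return P@R.from_euler("xyz",m["attitude"],degrees=True).as_matrix().T+m["xyz"]
E
sed -i '/^print/d' h.py
python3 - <<'E'
from h import *
f=np.load("top0.npz");p=f["p"].astype(int);d=f["d"];W=cloud(d,camera_model("top"))
hsv=cv2.cvtColor(f["p"],cv2.COLOR_RGB2HSV)
v,u=np.mgrid[:384,:512]
box=(u>165)&(u<302)&(v>135)&(v<228)
tab=W[(u>300)&(u<330)&(v>255)&(v<300)];print("table z",np.median(tab[:,2]))
pl=box&(abs(W[...,2]-.015)<.006)
r=cv2.minAreaRect(W[pl][:,:2].astype(np.float32));print("plate",r, W[pl][:,2].mean())
w=box&(W[...,2]>.08)&(W[...,2]<.115)
for uu in range(185,300,3):
    s=w&(u==uu)
    if s.any(): print(uu,W[s].mean(0).round(4),s.sum(),f["p"][s].mean(0).astype(int), "v",v[s].min(),v[s].max())
def st(n,mask):
    print(n,mask.sum(),W[mask].mean(0).round(4),np.percentile(W[mask],[2,98],axis=0).round(3).tolist())
st("screen",box&(W[...,2]>.12))
h=hsv[...,0].astype(int);s=hsv[...,1]
near=(u>320)&(u<400)&(v>140)&(v<265)
st("red",near&((h<6)|(h>174))&(s>150)&(W[...,2]>.1))
st("blue",near&(h>95)&(h<125)&(s>120)&(v<205)&(v>165)&(abs(W[...,2]-.05)<.01))
st("green",near&(h>50)&(h<85)&(s>120))
st("ring",box&(h<18)&(h>5)&(s>150)&(W[...,2]>.05))
st("grey socket",box&(abs(W[...,2]-.05)<.006)&(u<225))
E
```

```text
table z -0.0004161960829344169
plate ((0.5506055355072021, 0.09742485731840134), (0.2362009435892105, 0.3982885181903839), 3.312077045440674) 0.014377357198971399
197 [0.6139 0.2044 0.0983] 3 [90 86 84] v 167 169
200 [0.6142 0.1952 0.0982] 3 [174 168 164] v 167 169
203 [0.6141 0.1856 0.1016] 3 [172 167 163] v 167 169
206 [0.6149 0.1771 0.0963] 3 [169 164 159] v 167 169
209 [0.6146 0.1673 0.1011] 3 [169 164 159] v 167 169
212 [0.6153 0.1586 0.097 ] 3 [168 163 158] v 167 169
215 [0.6174 0.1498 0.0943] 4 [172 169 163] v 166 169
218 [0.6174 0.1403 0.0969] 4 [175 171 165] v 166 169
221 [0.6176 0.131  0.0975] 4 [174 170 164] v 166 169
224 [0.6193 0.1218 0.0982] 3 [180 175 169] v 166 168
227 [0.6197 0.1127 0.0974] 3 [181 175 171] v 166 168
230 [0.6197 0.1033 0.1001] 3 [180 174 169] v 166 168
233 [0.6199 0.0942 0.1002] 3 [182 177 173] v 166 168
236 [0.6204 0.0851 0.0981] 3 [182 177 172] v 166 168
239 [0.6162 0.0759 0.0964] 4 [166 161 157] v 167 170
242 [0.6055 0.0662 0.0985] 7 [166 161 156] v 169 175
245 [0.5828 0.0564 0.0975] 12 [169 164 159] v 174 185
248 [0.5524 0.0463 0.098 ] 12 [166 161
[... 585 characters left out ...]
6  0.0943] 6 [123 120 115] v 198 203
284 [ 0.5188 -0.0644  0.1003] 4 [166 161 155] v 200 203
287 [ 0.5192 -0.074   0.0942] 4 [135 131 127] v 200 203
290 [ 0.5197 -0.0837  0.0872] 4 [125 121 118] v 200 203
screen 841 [0.6064 0.2033 0.2508] [[0.488, 0.015, 0.144], [0.684, 0.243, 1.329]]
red 68 [ 0.5806 -0.312   0.1688] [[0.572, -0.324, 0.107], [0.591, -0.303, 0.183]]
blue 396 [ 0.579  -0.3074  0.0491] [[0.542, -0.34, 0.042], [0.618, -0.273, 0.054]]
green 23 [ 0.5521 -0.1997  0.2084] [[0.488, -0.224, 0.02], [0.562, 0.015, 1.329]]
ring 86 [ 0.5236 -0.003   0.1151] [[0.494, -0.034, 0.099], [0.601, 0.202, 0.171]]
grey socket 198 [0.5828 0.1769 0.0493] [[0.556, 0.159, 0.045], [0.613, 0.195, 0.054]]
```

```bash
cat >> h.py <<'E'
def rows(targets, base=None):
    """targets: (x,y,z,jaw yaw deg of tool z). prints deltas from current pose"""
    o=monitor.get_obs(); p=np.array(base[:3]) if base else o["tool_pos"]
    T=R.from_euler("xyz",o["tool_rot"],degrees=True).as_matrix()
    yaw0=np.degrees(np.arctan2(T[1,2],T[0,2]))
    print("t",round(o["time_s"],2),"pos",o["tool_pos"].round(4),"jaw",round(yaw0,2),"F",o["force"].round(1),"w",round(o["grip_width"],4),"q",o["qpos"].round(0))
    for t in targets:
        d=T.T@(np.array(t[:3])-p); a=(yaw0-t[3]+180)%360-180  # tool x down: +turn lowers yaw
        print(t,"->",d.round(4).tolist(),round(a,1))
E
python3 - <<'E'
from h import *
o=monitor.get_obs();print(R.from_euler("xyz",o["tool_rot"],degrees=True).as_matrix().round(3))
print(camera_model("wrist"))
rows([(.40,.42,.33,3),(.40,.42,.33,183),(.517,-.028,.22,3),(.517,-.028,.22,183)])
f=np.load("top0.npz");d=f["d"];W=cloud(d,camera_model("top"));h=cv2.cvtColor(f["p"],cv2.COLOR_RGB2HSV)
v,u=np.mgrid[:384,:512]
for uu,vv in((342,188),(386,152),(374,182),(365,227),(145,247),(192,165),(187,165)): print(uu,vv,W[vv-1:vv+2,uu-1:uu+2].reshape(-1,3)[[0,4,8]].round(3).tolist())
E
```

```text
[[-0.    -0.972  0.234]
 [-0.002  0.234  0.972]
 [-1.    -0.    -0.002]]
{'fx': 312.0704820704734, 'fy': 312.0704820704734, 'cx': 256.9452655949272, 'cy': 186.40562629077698, 'xyz': array([0.0782713 , 0.65013865, 0.38370409]), 'attitude': array([1.64044312e+02, 1.07853623e-01, 7.64847667e+01])}
t 0.1 pos [0.1518 0.6316 0.2406] jaw 76.49 F [ 0.5  0.  -0.2] w 0.087 q [-76.  18.  -4.  83.   1.  79.  -3.]
(0.4, 0.42, 0.33, 3) -> [-0.0891, -0.2908, -0.1479] 73.5
(0.4, 0.42, 0.33, 183) -> [-0.0891, -0.2908, -0.1479] -106.5
(0.517, -0.028, 0.22, 3) -> [0.0216, -0.5092, -0.556] 73.5
(0.517, -0.028, 0.22, 183) -> [0.0216, -0.5092, -0.556] -106.5
342 188 [[0.563, -0.223, 0.169], [0.561, -0.226, 0.17], [0.558, -0.228, 0.174]]
386 152 [[0.671, -0.348, 0.171], [0.669, -0.352, 0.17], [0.665, -0.354, 0.173]]
374 182 [[0.582, -0.311, 0.183], [0.58, -0.315, 0.178], [0.577, -0.318, 0.18]]
365 227 [[0.451, -0.312, 0.088], [0.448, -0.317, 0.081], [0.445, -0.32, 0.083]]
145 247 [[0.375, 0.348, 0.127], [0.373, 0.343, 0.133], [0.37, 0.34, 0.133]]
192 165 [[0.615, 0.207, 0.192], [0.613, 0.205, 0.186], [0.611, 0.204, 0.175]]
187 165 [[0.614, 0.221, 0.197], [0.61, 0.216, 0.209], [0.608, 0.214, 0.203]]
```

>>> step_arm(
  deltas=[
    [1,-0.06,0,0,0],
    [1,-0.09,-0.05,-0.03,10],
    [1,-0.09,-0.11,-0.06,20],
    [1,-0.09,-0.17,-0.09,30],
    [1,-0.09,-0.23,-0.12,40],
    [1,-0.09,-0.28,-0.16,50],
    [1,-0.09,-0.32,-0.21,60],
    [1,-0.08,-0.36,-0.26,70],
    [1,-0.07,-0.4,-0.32,73.5],
    [1,-0.05,-0.44,-0.38,73.5],
    [1,-0.03,-0.47,-0.43,73.5],
    [1,-0.01,-0.5,-0.49,73.5],
  ],
)

```text
time_s: 1.6
tool_pos: [0.5113, 0.0827, 0.265]
tool_rot: [49.9, 90.0, 52.9]
force: [0.5, 0.1, -0.1]
grip_width: 0.0873
```

>>> step_arm(
  deltas=[
    [1,0,0.055,0,0],
    [1,0,0.055,0,0],
    [1,0,0.055,0,0],
  ],
)

```text
time_s: 1.98
tool_pos: [0.5079, 0.1397, 0.2653]
tool_rot: [-129.0, 89.9, -125.9]
force: [-0.1, 0.3, 1.0]
grip_width: 0.0873
```

Run:
```python
from h import *
m=camera_model("wrist");p,d=read_camera("wrist");np.savez("w1.npz",p=p,d=d,m=m);cv2.imwrite("pics/w1.png",p[:,:,::-1])
print(m); rows([(.517,-.028,.2,3)])
```

```text
{'fx': 312.0704820704734, 'fy': 312.0704820704734, 'cx': 256.9452655949272, 'cy': 186.40562629077698, 'xyz': array([0.503802  , 0.2158993 , 0.40844214]), 'attitude': array([1.63974134e+02, 6.70718843e-02, 3.05513247e+00])}
t 2.02 pos [0.5082 0.1391 0.2656] jaw 2.99 F [-1.  -0.5 -0.2] w 0.0873 q [-44.   2.  27.  99.  -1.  79. -14.]
(0.517, -0.028, 0.2, 3) -> [0.0657, -0.1673, 0.0001] -0.0
```

View pics/w1.png

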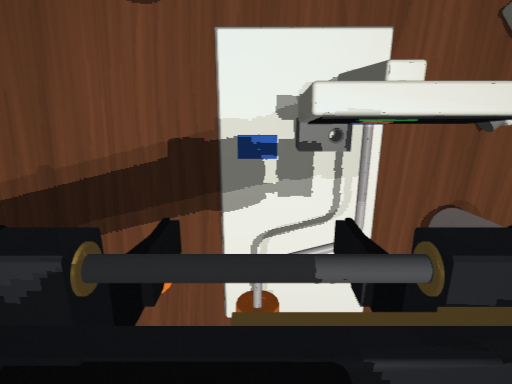

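The wrist view shows the socket bore at (335,135) beside the wire's second straight, the screen edge at about row 120, and the ring at (257,300), partly hidden by the gripper.

Run:
```python
from h import *
f=np.load("w1.npz",allow_pickle=True);p=f["p"];d=f["d"];m=f["m"].item();W=cloud(d,m)
def ray(u,v,z):
    r=R.from_euler("xyz",m["attitude"],degrees=True).as_matrix()@np.array([(u-m["cx"])/m["fx"],(v-m["cy"])/m["fy"],1]);return m["xyz"]+r*(z-m["xyz"][2])/r[2]
v,u=np.mgrid[:384,:512]
g=cv2.cvtColor(p,cv2.COLOR_RGB2GRAY)
roi=(u>326)&(u<345)&(v>126)&(v<145)
print(g[126:145:2,324:348:2])
for th in (45,60):
    k=roi&(g<th); print("bore",u[k].mean(),v[k].mean(),k.sum(),ray(u[k].mean(),v[k].mean(),.05))
blk=(abs(W[...,2]-.05)<.006)&(u>290)&(u<350)&(v>100)&(v<160);print("block",W[blk].mean(0),cv2.minAreaRect(W[blk][:,:2].astype(np.float32)))
w=(abs(W[...,2]-.097)<.012)&(v>115)&(v<310)&(u>245)&(u<385)
for a in range(120,312,8):
    s=w&(v==a)
    if s.any(): print(a,W[s].mean(0).round(4),s.sum(),u[s].min(),u[s].max())
h=cv2.cvtColor(p,cv2.COLOR_RGB2HSV)
o=(u>230)&(u<285)&(v>285)&(v<315)&(h[...,1]>120)&(h[...,0]<20);print("ring",np.percentile(W[o],[2,50,98],axis=0).round(4).tolist())
sc=(W[...,2]>.15)&(W[...,2]<.23)&(v<125)&(u>300);print("screen",np.percentile(W[sc],[1,50,99],axis=0).round(4).tolist())
```

```text
[[118 118 117 117 117 117 116 117 116 116 115 115]
 [118 117 117 117 107  76  50  51 106 116 115 115]
 [117 117 117 103  98  90  44  49  76  93 115 112]
 [117 117 113 153 215  97  44  44  44  80 111  88]
 [117 117 101 202 208  83  44  43  43  75 104  87]
 [118 117  99 202  89  45  44  45  45  79 105  87]
 [117 116 103  60  46  46  46  46  60  71 114  84]
 [116 116 116  82  62  47  48  61  85 106 113  53]
 [117 116 116 113  95  89  90  90 109 114 113  53]
 [117 116 115 115 114 115 115 114 113 114 113  53]]
bore 337.84615384615387 133.07692307692307 26 [0.59749855 0.18110297 0.05      ]
bore 336.83116883116884 135.07792207792207 77 [0.59662507 0.1787891  0.05      ]
block [0.58043653 0.17513795 0.04979354] ((0.5824734568595886, 0.1761867105960846), (0.059399887919425964, 0.03326018899679184), 3.273364305496216)
128 [0.6128 0.1922 0.0983] 11 362 372
136 [0.6132 0.1845 0.099 ] 10 362 371
144 [0.6141 0.1766 0.0984] 11 361 371
152 [0.6143 0.1685 0.0983] 11 360 370
160 [0.615  0.1605 0.0986] 10 360 369
168 [0.6151 0.1523 0.0988] 10 359 368
176 [0.6154 0.1438 0.0984] 10 358 367
184 [0.6162 0.1353 0.0983] 11 357 367
192 [0.6167 0.1269 0.099 ] 10 357 366
200 [0.6169 0.1182 0.099 ] 10 356 365
208 [0.6172 0.1093 0.0988] 10 355 364
216 [0.618  0.1003 0.0989] 9 355 363
224 [0.6199 0.0912 0.0989] 8 356 363
248 [0.5811 0.0601 0.0976] 25 308 332
288 [0.5141 0.0072 0.0993] 8 253 260
296 [ 0.5146 -0.0034  0.0992] 8 253 260
304 [ 0.5238 -0.0171  0.0946] 24 246 278
ring [[0.4931, -0.0289, 0.0696], [0.5106, -0.0188, 0.0911], [0.5395, 0.1647, 0.3427]]
screen [[0.538, 0.201, 0.1557], [0.6024, 0.2194, 0.202], [0.6667, 0.2466, 0.2047]]
```

>>> step_arm(
  deltas=[
    [1,0.02,-0.06,0,0],
    [1,0.05,-0.12,0,0],
    [1,0.08,-0.166,0,0],
    [1,0.12,-0.166,0,0],
    [1,0.15,-0.166,0,0],
    [1,0.173,-0.166,0,0],
    [1,0.173,-0.166,0,0],
    [-1,0.173,-0.166,0,0],
    [-1,0.173,-0.166,0,0],
    [-1,0.173,-0.166,0,0],
    [-1,0.173,-0.166,0,0],
    [-1,0.173,-0.166,0,0],
  ],
  newtons=15,
)

```text
time_s: 3.52
tool_pos: [0.517, -0.0262, 0.093]
tool_rot: [28.2, 90.0, 31.2]
force: [-0.4, 0.0, 0.1]
grip_width: 0.0506
```

Run:
```python
from h import *
rows([])
p,d,m=cam("side");cv2.imwrite("pics/s1.png",cv2.resize(p[100:300,170:350,::-1],None,fx=3,fy=3))
```

```text
t 3.52 pos [ 0.517  -0.0262  0.093 ] jaw 2.99 F [-0.4  0.   0.1] w 0.0506 q [-33.  11.  36. 113.  -7.  59.   9.]
```

View pics/s1.png

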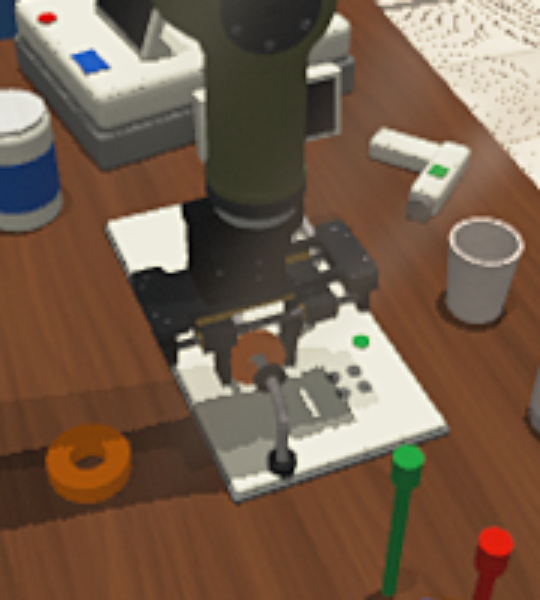

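The side view shows the ring held between the fingers with the wire between them. Next is the path.

```bash
cat > path.py <<'E'
from h import *
s=-.053; u1=np.array([s,1]);u1/=np.linalg.norm(u1)
a1=np.array([.5146,-.003]);a2=np.array([.6151,.1523]);c=np.array([.5676,.0518]);uc=np.array([1,.33]);uc/=np.linalg.norm(uc)
X=lambda p,u,q,w: p+u*np.linalg.solve(np.array([u,-w]).T,q-p)[0]
C1=X(a1,u1,c,uc);C2=X(a2,u1,c,uc)
th=np.arccos(u1@uc);t=.028*np.tan(th/2)
def arc(C,ua,ub,n):
    A=C-ua*t; nn=ub-ua*(ua@ub); nn/=np.linalg.norm(nn); O=A+.028*nn
    return [np.r_[O-.028*nn*np.cos(f)+.028*ua*np.sin(f),f] for f in np.linspace(0,th,n)]
j1=np.degrees(np.arctan2(u1[1],u1[0]))-90
A=[(x,y,j1-np.degrees(f)) for x,y,f in arc(C1,u1,uc,9)]
B=[(x,y,j1-np.degrees(th)+np.degrees(f)) for x,y,f in arc(C2,uc,u1,9)]
if __name__=="__main__":
    print("C",C1,C2,np.degrees(th),t)
    z=.0965
    rows([(round(x,4),round(y,4),z,round(j,1)) for x,y,j in A+B])
    e=a2+u1*(.212-.075-a2[1]);print(e)
    rows([(e[0],e[1],z,3)])
E
python3 path.py
```

```text
C [0.51265656 0.03366867] [0.61951845 0.06893309] 74.77094781331688 0.021396370272110575
t 3.58 pos [ 0.517  -0.0261  0.093 ] jaw 2.99 F [-0.3 -0.3  1.7] w 0.0505 q [-33.  11.  36. 113.  -7.  59.   9.]
(np.float64(0.5138), np.float64(0.0123), 0.0965, np.float64(3.0)) -> [-0.0035, 0.0385, -0.0012] -0.0
(np.float64(0.5139), np.float64(0.0169), 0.0965, np.float64(-6.3)) -> [-0.0035, 0.0431, -0.0009] 9.3
(np.float64(0.5148), np.float64(0.0213), 0.0965, np.float64(-15.7)) -> [-0.0035, 0.0475, 0.0002] 18.7
(np.float64(0.5164), np.float64(0.0256), 0.0965, np.float64(-25.0)) -> [-0.0035, 0.0517, 0.0021] 28.0
(np.float64(0.5186), np.float64(0.0296), 0.0965, np.float64(-34.4)) -> [-0.0035, 0.0556, 0.0045] 37.4
(np.float64(0.5215), np.float64(0.0331), 0.0965, np.float64(-43.7)) -> [-0.0035, 0.0589, 0.0075] 46.7
(np.float64(0.5249), np.float64(0.0362), 0.0965, np.float64(-53.0)) -> [-0.0035, 0.0618, 0.0111] 56.0
(np.float64(0.5288), np.float64(0.0386), 0.0965, np.float64(-62.4)) -> [-0.0035, 0.064, 0.0151] 65.4
(np.float64(0.533), np.float64(0.0404), 0.0965, np.float64(-71.7)) -> [-0.0035, 0.065
[... 468 characters left out ...]
, np.float64(-34.4)) -> [-0.0035, 0.094, 0.1015] 37.4
(np.float64(0.6158), np.float64(0.077), 0.0965, np.float64(-25.0)) -> [-0.0035, 0.0978, 0.104] 28.0
(np.float64(0.6174), np.float64(0.0813), 0.0965, np.float64(-15.7)) -> [-0.0035, 0.102, 0.1058] 18.7
(np.float64(0.6183), np.float64(0.0857), 0.0965, np.float64(-6.3)) -> [-0.0035, 0.1064, 0.107] 9.3
(np.float64(0.6184), np.float64(0.0903), 0.0965, np.float64(3.0)) -> [-0.0035, 0.111, 0.1073] -0.0
[0.61590976 0.13702144]
t 3.58 pos [ 0.517  -0.0261  0.093 ] jaw 2.99 F [-0.3 -0.3  1.7] w 0.0505 q [-33.  11.  36. 113.  -7.  59.   9.]
(np.float64(0.6159097634847438), np.float64(0.13702144368407881), 0.0965, 3) -> [-0.0034, 0.1578, 0.1072] -0.0
```

>>> step_arm(
  deltas=[
    [-1,-0.0035,0.01,0,0],
    [-1,-0.0035,0.02,0,0],
    [-1,-0.0035,0.03,0,0],
    [-1,-0.0035,0.0385,-0.001,0],
    [-1,-0.0035,0.043,-0.001,9.3],
    [-1,-0.0035,0.0475,0,18.7],
    [-1,-0.0035,0.0517,0.002,28],
  ],
)

```text
time_s: 4.45
tool_pos: [0.516, 0.0261, 0.0961]
tool_rot: [174.0, 90.0, 148.7]
force: [0.1, -0.2, -0.9]
grip_width: 0.0508
```

```bash
python3 path.py | grep -v C
```

```text
t 4.45 pos [0.516  0.0261 0.0961] jaw -25.3 F [ 0.1 -0.2 -0.9] w 0.0508 q [-39.  11.  37. 113.  -7.  59. -25.]
(np.float64(0.5138), np.float64(0.0123), 0.0965, np.float64(3.0)) -> [-0.0004, -0.0135, 0.0039] -28.3
(np.float64(0.5139), np.float64(0.0169), 0.0965, np.float64(-6.3)) -> [-0.0004, -0.0093, 0.0021] -19.0
(np.float64(0.5148), np.float64(0.0213), 0.0965, np.float64(-15.7)) -> [-0.0004, -0.0049, 0.001] -9.6
(np.float64(0.5164), np.float64(0.0256), 0.0965, np.float64(-25.0)) -> [-0.0004, -0.0003, 0.0006] -0.3
(np.float64(0.5186), np.float64(0.0296), 0.0965, np.float64(-34.4)) -> [-0.0004, 0.0042, 0.0009] 9.1
(np.float64(0.5215), np.float64(0.0331), 0.0965, np.float64(-43.7)) -> [-0.0004, 0.0086, 0.002] 18.4
(np.float64(0.5249), np.float64(0.0362), 0.0965, np.float64(-53.0)) -> [-0.0004, 0.0129, 0.0038] 27.7
(np.float64(0.5288), np.float64(0.0386), 0.0965, np.float64(-62.4)) -> [-0.0004, 0.0167, 0.0063] 37.1
(np.float64(0.533), np.float64(0.0404), 0.0965, np.float64(-71.7)) -> [-0.0004, 0.0202, 0.0093] 46.4
(np.float64(0.5992), np.float64(0.0622), 0.0965, np.float64(-71.7)) -> [
[... 384 characters left out ...]
p.float64(-34.4)) -> [-0.0004, 0.084, 0.0681] 9.1
(np.float64(0.6158), np.float64(0.077), 0.0965, np.float64(-25.0)) -> [-0.0004, 0.0886, 0.0685] -0.3
(np.float64(0.6174), np.float64(0.0813), 0.0965, np.float64(-15.7)) -> [-0.0004, 0.0932, 0.0681] -9.6
(np.float64(0.6183), np.float64(0.0857), 0.0965, np.float64(-6.3)) -> [-0.0004, 0.0976, 0.067] -19.0
(np.float64(0.6184), np.float64(0.0903), 0.0965, np.float64(3.0)) -> [-0.0004, 0.1018, 0.0652] -28.3
[0.61590976 0.13702144]
t 4.45 pos [0.516  0.0261 0.0961] jaw -25.3 F [ 0.1 -0.2 -0.9] w 0.0508 q [-39.  11.  37. 113.  -7.  59. -25.]
(np.float64(0.6159097634847438), np.float64(0.13702144368407881), 0.0965, 3) -> [-0.0004, 0.1429, 0.043] -28.3
```

Forces are negligible, so I'll finish corner 1 and go along the crossing.

>>> step_arm(
  deltas=[
    [-1,0,0.0042,0.001,9],
    [-1,0,0.0086,0.002,18.4],
    [-1,0,0.0129,0.0038,27.7],
    [-1,0,0.0167,0.0063,37],
    [-1,0,0.0202,0.0093,46.4],
    [-1,0,0.028,0.0175,46.4],
    [-1,0,0.036,0.026,46.4],
  ],
)

```text
time_s: 5.32
tool_pos: [0.5557, 0.0479, 0.0962]
tool_rot: [114.6, 90.0, 43.4]
force: [0.1, 0.1, -1.4]
grip_width: 0.0504
```

```bash
python3 path.py | sed -n '2p;11,19p;22p'
```

```text
t 5.33 pos [0.5557 0.0479 0.0962] jaw -71.22 F [ 0.1  0.1 -1.4] w 0.0504 q [-43.  17.  41. 107. -13.  60. -68.]
(np.float64(0.533), np.float64(0.0404), 0.0965, np.float64(-71.7)) -> [-0.0003, -0.0239, -0.0002] 0.5
(np.float64(0.5992), np.float64(0.0622), 0.0965, np.float64(-71.7)) -> [-0.0003, 0.0458, 0.0004] 0.5
(np.float64(0.6034), np.float64(0.064), 0.0965, np.float64(-62.4)) -> [-0.0003, 0.0503, 0.0001] -8.8
(np.float64(0.6073), np.float64(0.0664), 0.0965, np.float64(-53.0)) -> [-0.0002, 0.0548, -0.0009] -18.2
(np.float64(0.6107), np.float64(0.0695), 0.0965, np.float64(-43.7)) -> [-0.0002, 0.059, -0.0028] -27.5
(np.float64(0.6135), np.float64(0.073), 0.0965, np.float64(-34.4)) -> [-0.0002, 0.0628, -0.0052] -36.8
(np.float64(0.6158), np.float64(0.077), 0.0965, np.float64(-25.0)) -> [-0.0002, 0.0662, -0.0082] -46.2
(np.float64(0.6174), np.float64(0.0813), 0.0965, np.float64(-15.7)) -> [-0.0002, 0.0691, -0.0118] -55.5
(np.float64(0.6183), np.float64(0.0857), 0.0965, np.float64(-6.3)) -> [-0.0002, 0.0714, -0.0157] -64.9
t 5.33 pos [0.5557 0.0479 0.0962] jaw -71.22 F [ 0.1  0.1 -1.4] w 0.0504 q [-43.  17.  41. 107. -13.  60. -68.]
```

>>> step_arm(
  deltas=[
    [-1,0,0.012,0,0],
    [-1,0,0.024,0,0],
    [-1,0,0.036,0,0],
    [-1,0,0.0458,0,0],
    [-1,0,0.0503,0,-9],
    [-1,0,0.0548,-0.001,-18],
    [-1,0,0.059,-0.0028,-27.5],
    [-1,0,0.0628,-0.0052,-37],
    [-1,0,0.0662,-0.0082,-46],
    [-1,0,0.0691,-0.0118,-55.5],
    [-1,0,0.0714,-0.0157,-65],
    [-1,0,0.073,-0.02,-74.2],
  ],
)

```text
time_s: 6.82
tool_pos: [0.6181, 0.0894, 0.0961]
tool_rot: [172.1, 90.0, 175.2]
force: [0.4, -0.1, -0.3]
grip_width: 0.0507
```

```bash
python3 path.py | tail -3
```

```text
[0.61590976 0.13702144]
t 6.83 pos [0.6181 0.0894 0.0961] jaw 3.08 F [ 0.4 -0.1 -0.3] w 0.0507 q [-31.  23.  25.  97. -11.  62.   1.]
(np.float64(0.6159097634847438), np.float64(0.13702144368407881), 0.0965, 3) -> [-0.0004, 0.0476, 0.0004] 0.1
```

>>> step_arm(
  deltas=[
    [-1,0,0.01,0,0],
    [-1,0,0.02,0,0],
    [-1,0,0.03,0,0],
    [-1,0,0.04,0,0],
    [-1,0,0.047,0,0],
    [-1,0.004,0.047,0,0],
    [1,0.004,0.047,0,0],
    [1,0.004,0.047,0,0],
    [1,0.004,0.047,0,0],
    [1,0.004,0.047,0,0],
  ],
)

```text
time_s: 8.07
tool_pos: [0.6155, 0.136, 0.0921]
tool_rot: [-127.7, 90.0, -125.0]
force: [0.2, 0.6, -0.9]
grip_width: 0.0818
```

>>> step_arm(
  deltas=[
    [1,-0.05,0,0,0],
    [1,-0.1,-0.01,0,0],
    [1,-0.15,-0.03,0,0],
    [1,-0.19,-0.07,0,0],
    [1,-0.21,-0.13,0,0],
    [1,-0.21,-0.19,0,0],
    [1,-0.21,-0.25,0,0],
    [1,-0.21,-0.31,0,0],
    [1,-0.21,-0.36,0,0],
    [1,-0.21,-0.38,0,0],
    [1,-0.21,-0.38,0,0],
  ],
)

```text
time_s: 9.45
tool_pos: [0.6335, -0.2445, 0.3019]
tool_rot: [-177.5, 90.0, -174.8]
force: [0.5, 0.1, 0.1]
grip_width: 0.0869
```

Run:
```python
from h import *
m=camera_model("wrist");p,d=read_camera("wrist");np.savez("w2.npz",p=p,d=d,m=m);cv2.imwrite("pics/w2.png",p[:,:,::-1])
rows([(.58,-.313,.2,3)])
p,d,m=cam("top");W=cloud(d,m);h=cv2.cvtColor(p,cv2.COLOR_RGB2HSV)
v,u=np.mgrid[:384,:512]
o=(u>190)&(u<250)&(v>150)&(v<200)&(h[...,0]>4)&(h[...,0]<18)&(h[...,1]>130)
print(o.sum(),np.percentile(W[o],[2,50,98],axis=0).round(4).tolist() if o.any() else 0)
```

```text
t 9.5 pos [ 0.6342 -0.2422  0.3019] jaw 2.81 F [ 0.7  0.4 -0.7] w 0.0869 q [ -7.  23.  36.  74. -14.  87.  31.]
(0.58, -0.313, 0.2, 3) -> [0.1018, -0.0682, -0.0576] -0.2
335 [[0.5934, 0.0527, -0.0058], [0.6746, 0.1387, 0.0008], [0.685, 0.2177, 0.17]]
```

View pics/w2.png

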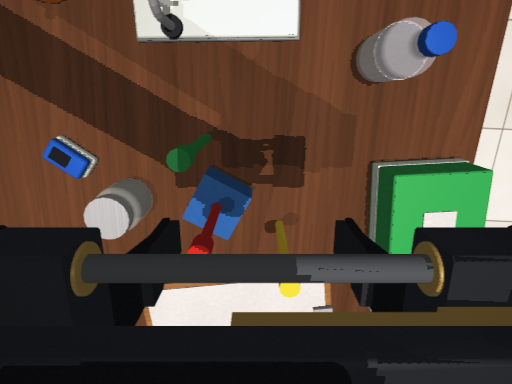

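The wrist view shows the red pin in its stand, with its foot at about (217,208) and its head at about (198,252), partly under the gripper. The green pin is at (180,158), the jar at (115,210), and the yellow pin at (289,288).

Run:
```python
from h import *
f=np.load("w2.npz",allow_pickle=True);p=f["p"];d=f["d"];m=f["m"].item();W=cloud(d,m);h=cv2.cvtColor(p,cv2.COLOR_RGB2HSV)
v,u=np.mgrid[:384,:512]
r=(u>170)&(u<235)&(v>195)&(v<256)&((h[...,0]<6)|(h[...,0]>174))&(h[...,1]>140)
for z in np.arange(.04,.19,.01):
    s=r&(abs(W[...,2]-z)<.005)
    if s.sum()>2: print(z.round(3),W[s].mean(0).round(4),np.ptp(W[s][:,0]).round(4),s.sum())
b=(u>175)&(u<260)&(v>160)&(v<245)&(abs(W[...,2]-.05)<.006)&(h[...,0]>95)&(h[...,0]<125)&(h[...,1]>100)
print("stand",cv2.minAreaRect(W[b][:,:2].astype(np.float32)))
```

```text
0.05 [ 0.5825 -0.3098  0.05  ] 0.0088 22
0.06 [ 0.5824 -0.3097  0.0597] 0.0091 19
0.07 [ 0.5825 -0.3096  0.0698] 0.0088 25
0.08 [ 0.582  -0.3093  0.0802] 0.0088 24
0.09 [ 0.5826 -0.3096  0.0901] 0.0087 27
0.1 [ 0.5824 -0.3095  0.1003] 0.0089 29
0.11 [ 0.5826 -0.3095  0.1099] 0.0089 29
0.12 [ 0.5822 -0.3094  0.1199] 0.009 36
0.13 [ 0.5824 -0.3097  0.1301] 0.0091 37
0.14 [ 0.5824 -0.3094  0.1394] 0.0101 36
0.15 [ 0.5863 -0.3094  0.1516] 0.0076 6
0.16 [ 0.5834 -0.3059  0.1603] 0.0198 88
0.17 [ 0.5834 -0.3057  0.1699] 0.019 97
0.18 [ 0.5813 -0.3079  0.1793] 0.0213 211
stand ((0.580726683139801, -0.3138684034347534), (0.07000811398029327, 0.06983017921447754), 63.73308563232422)
```

>>> step_arm(
  deltas=[
    [1,0.02,-0.03,-0.03,0],
    [1,0.05,-0.06,-0.055,0],
    [1,0.085,-0.069,-0.057,0],
    [1,0.085,-0.069,-0.057,0],
    [1,0.085,-0.069,-0.057,0],
  ],
)

```text
time_s: 10.18
tool_pos: [0.5823, -0.3126, 0.2185]
tool_rot: [15.0, 89.9, 18.0]
force: [0.2, 0.3, 0.9]
grip_width: 0.0866
```

Run:
```python
from h import *
rows([(.5807,-.3139,.168,3)])
```

```text
t 10.18 pos [ 0.5823 -0.3126  0.2185] jaw 3.0 F [0.2 0.3 0.9] w 0.0866 q [ -2.  23.  37.  85. -14.  77.  39.]
(0.5807, -0.3139, 0.168, 3) -> [0.0505, -0.0013, -0.0018] 0.0
```

>>> step_arm(
  deltas=[
    [1,0.02,-0.001,-0.002,0],
    [1,0.05,-0.001,-0.002,0],
    [1,0.05,-0.001,-0.002,0],
    [-1,0.05,-0.001,-0.002,0],
    [-1,0.05,-0.001,-0.002,0],
    [-1,0.05,-0.001,-0.002,0],
    [-1,0.05,-0.001,-0.002,0],
    [-1,0.05,-0.001,-0.002,0],
    [-1,0.05,-0.001,-0.002,0],
  ],
  newtons=50,
)

```text
time_s: 11.3
tool_pos: [0.5785, -0.316, 0.1672]
tool_rot: [55.2, 90.0, 58.0]
force: [0.7, -0.1, -0.8]
grip_width: 0.0348
```

>>> step_arm(
  deltas=[
    [-1,-0.03,0,0,0],
    [-1,-0.06,0,0,0],
    [-1,-0.1,0,0,0],
    [-1,-0.15,0.02,0,0],
    [-1,-0.19,0.06,0,0],
    [-1,-0.2,0.12,0,0],
    [-1,-0.2,0.18,0.02,0],
    [-1,-0.2,0.24,0.03,0],
    [-1,-0.2,0.28,0.03,0],
    [-1,-0.2,0.28,0.03,0],
  ],
)

```text
time_s: 12.55
tool_pos: [0.595, -0.0297, 0.3669]
tool_rot: [101.2, 89.9, 104.4]
force: [-0.7, -0.3, -0.5]
grip_width: 0.0
```

Run:
```python
from h import *
rows([(.5,.14,.26,3)])
p,d,m=cam("side");np.savez("s2.npz",p=p,d=d,m=m);cv2.imwrite("pics/s2.png",cv2.resize(p[90:290,180:360,::-1],None,fx=3,fy=3))
```

```text
t 12.55 pos [ 0.595  -0.0297  0.3669] jaw 3.25 F [-0.7 -0.3 -0.5] w 0.0 q [-25.  11.  31.  80.  -5.  91.   8.]
(0.5, 0.14, 0.26, 3) -> [0.1073, 0.1746, -0.0852] 0.3
```

View pics/s2.png

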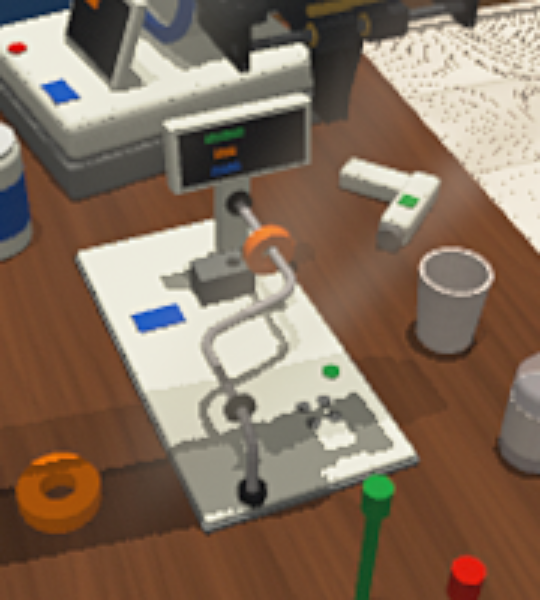

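The ring is on the second straight just before the screen, as planned. The pin was not taken: the fingers were still closing (35 mm) when I lifted. I'll check that the pin still stands, then go back.

>>> step_arm(
  deltas=[
    [1,0,-0.06,0,0],
    [1,0,-0.12,-0.01,0],
    [1,0,-0.18,-0.02,0],
    [1,0,-0.24,-0.03,0],
    [1,0.03,-0.28,-0.03,0],
    [1,0.09,-0.283,-0.03,0],
    [1,0.14,-0.283,-0.03,0],
    [1,0.14,-0.283,-0.03,0],
    [1,0.14,-0.283,-0.03,0],
  ],
)

```text
time_s: 13.72
tool_pos: [0.579, -0.3207, 0.2297]
tool_rot: [-40.7, 89.8, -38.0]
force: [0.8, -0.3, 0.4]
grip_width: 0.082
```

Run:
```python
from h import *
rows([(.5807,-.3139,.168,3)])
f=np.load("s2.npz",allow_pickle=True);p=f["p"];m=f["m"].item();W=cloud(f["d"],m);h=cv2.cvtColor(p,cv2.COLOR_RGB2HSV)
v,u=np.mgrid[:384,:512]
r=(u>300)&(u<360)&(v>265)&(v<345)&((h[...,0]<6)|(h[...,0]>174))&(h[...,1]>140)
for z in (.06,.08,.1,.12,.14,.16,.17,.18):
    s=r&(abs(W[...,2]-z)<.006)
    if s.sum()>2: print(z,W[s].mean(0).round(4))
o=(u>250)&(u<285)&(v>155)&(v<190)&(h[...,0]>4)&(h[...,0]<18)&(h[...,1]>130)
print("ring",o.sum(),np.percentile(W[o],[2,50,98],axis=0).round(4).tolist())
```

```text
t 13.72 pos [ 0.579  -0.3207  0.2297] jaw 2.72 F [ 0.8 -0.3  0.4] w 0.082 q [ -2.  23.  38.  84. -14.  78.  40.]
(0.5807, -0.3139, 0.168, 3) -> [0.0617, 0.0068, 0.0019] -0.3
0.06 [ 0.5788 -0.3204  0.06  ]
0.08 [ 0.5784 -0.3204  0.0804]
0.1 [ 0.5793 -0.3198  0.0992]
0.12 [ 0.5798 -0.3198  0.1195]
0.14 [ 0.5801 -0.3197  0.1391]
0.16 [ 0.5776 -0.3228  0.1605]
0.17 [ 0.5777 -0.3221  0.1701]
0.18 [ 0.5821 -0.3168  0.1778]
ring 99 [[0.5929, 0.1242, -0.0044], [0.6162, 0.1332, 0.1011], [0.6913, 0.319, 0.1135]]
```

>>> step_arm(
  deltas=[
    [1,0.02,0.007,0.002,0],
    [1,0.062,0.007,0.002,0],
    [1,0.062,0.007,0.002,0],
    [-1,0.062,0.007,0.002,0],
    [-1,0.062,0.007,0.002,0],
    [-1,0.062,0.007,0.002,0],
    [-1,0.062,0.007,0.002,0],
    [-1,0.062,0.007,0.002,0],
    [-1,0.062,0.007,0.002,0],
    [-1,0.062,0.007,0.002,0],
    [-1,0.062,0.007,0.002,0],
    [-1,0.062,0.007,0.002,0],
  ],
  newtons=50,
)

```text
time_s: 15.22
tool_pos: [0.5803, -0.3119, 0.1652]
tool_rot: [62.7, 90.0, 65.5]
force: [-0.2, -0.2, -0.4]
grip_width: 0.0206
```

>>> step_arm(
  deltas=[
    [-1,-0.03,0,0,0],
    [-1,-0.06,0,0,0],
    [-1,-0.1,0,0,0],
    [-1,-0.14,0.02,0,0],
    [-1,-0.15,0.08,0.01,0],
    [-1,-0.15,0.14,0.02,0],
    [-1,-0.15,0.2,0.025,0],
    [-1,-0.15,0.26,0.035,0],
    [-1,-0.15,0.32,0.04,0],
    [-1,-0.15,0.38,0.042,0],
    [-1,-0.15,0.405,0.042,0],
    [-1,-0.15,0.405,0.042,0],
  ],
)

```text
time_s: 16.73
tool_pos: [0.6021, 0.0978, 0.3148]
tool_rot: [139.6, 89.9, 142.7]
force: [1.6, -0.4, -1.1]
grip_width: 0.0204
```

Run:
```python
from h import *
rows([(.601,.107,.22,3)])
p,d,m=cam("side");np.savez("s3.npz",p=p,d=d,m=m)
W=cloud(d,m);h=cv2.cvtColor(p,cv2.COLOR_RGB2HSV)
r=((h[...,0]<6)|(h[...,0]>174))&(h[...,1]>140)&(abs(W[...,0]-.6)<.06)&(abs(W[...,1]-.1)<.06)
for z in np.arange(.14,.33,.02):
    s=r&(abs(W[...,2]-z)<.008)
    if s.sum()>2: print(z.round(2),W[s].mean(0).round(4),s.sum())
print(W[r][:,2].min())
c=cv2.resize(p[70:250,190:350,::-1],None,fx=3,fy=3)
m=camera_model("wrist");p,d=read_camera("wrist");np.savez("w3.npz",p=p,d=d,m=m)
cv2.imwrite("pics/c3.png",cv2.hconcat([c[:384],p[:,:320,::-1]]))
```

```text
t 16.73 pos [0.6021 0.0978 0.3148] jaw 3.1 F [ 1.6 -0.4 -1.1] w 0.0204 q [-35.  13.  28.  83.  -6.  85.  -4.]
(0.601, 0.107, 0.22, 3) -> [0.0948, 0.0092, -0.0005] 0.1
0.2 [0.5994 0.0883 0.2032] 11
0.22 [0.601  0.0892 0.2208] 20
0.24 [0.5997 0.0883 0.2401] 21
0.26 [0.6003 0.0897 0.26  ] 25
0.28 [0.6008 0.088  0.2804] 23
0.3 [0.6001 0.0863 0.3013] 28
0.32 [0.6015 0.0878 0.3219] 64
0.1969010574540344
```

View pics/c3.png

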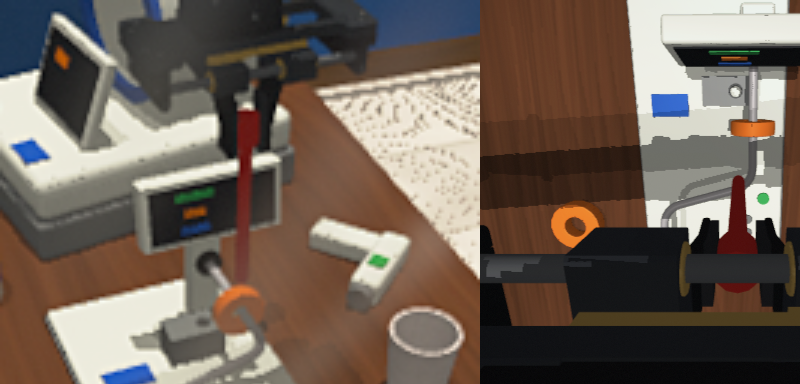

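The pin hangs upright in the gripper, with the ring about 30 mm ahead on the wire and the socket visible beside it. I'll measure the relative positions from the wrist picture.

Run:
```python
from h import *
f=np.load("w3.npz",allow_pickle=True);p=f["p"];d=f["d"];m=f["m"].item();W=cloud(d,m);h=cv2.cvtColor(p,cv2.COLOR_RGB2HSV)
v,u=np.mgrid[:384,:512]
H,S=h[...,0].astype(int),h[...,1]
r=((H<6)|(H>174))&(S>140)&(abs(W[...,0]-.6)<.05)&(abs(W[...,1]-.1)<.05)&(u>220)&(u<290)&(v>170)
for z in np.arange(.14,.33,.02):
    s=r&(abs(W[...,2]-z)<.008)
    if s.sum()>2: print(z.round(2),W[s].mean(0).round(4),s.sum())
print("tipmin",W[r][:,2].min(), "cam",m["xyz"])
o=(H>3)&(H<20)&(S>120)&(u>240)&(u<305)&(v>110)&(v<145);print("ring",o.sum(),np.percentile(W[o],[3,50,97],axis=0).round(4).tolist())
print("ringtop",W[o&(W[...,2]>.108)].mean(0), np.percentile(W[o&(W[...,2]>.108)][:,1],[3,97]))
def ray(a,b,z):
    q=R.from_euler("xyz",m["attitude"],degrees=True).as_matrix()@np.array([(a-m["cx"])/m["fx"],(b-m["cy"])/m["fy"],1]);return m["xyz"]+q*(z-m["xyz"][2])/q[2]
bl=(abs(W[...,2]-.05)<.006)&(u>210)&(u<275)&(v>70)&(v<115)
print("block",cv2.minAreaRect(W[bl][:,:2].astype(np.float32)))
cv2.imwrite("pics/sock.png",cv2.resize(p[70:190,200:320,::-1],None,fx=5,fy=5,interpolation=cv2.INTER_CUBIC))
w=(abs(W[...,2]-.098)<.008)&(u>255)&(u<300)
for a in (72,80,95,105,112,145,155):
    s=w&(v==a)
    if s.any(): print(a,W[s].mean(0).round(4),u[s].min(),u[s].max())
```

```text
0.16 [0.6029 0.0974 0.1666] 8
0.18 [0.6029 0.0973 0.1802] 48
0.2 [0.6025 0.0973 0.1999] 58
0.22 [0.6028 0.0973 0.22  ] 75
0.24 [0.6024 0.0975 0.2402] 91
0.26 [0.6026 0.0974 0.2601] 122
0.28 [0.6023 0.0975 0.2807] 170
0.3 [0.6024 0.1013 0.3042] 82
0.32 [0.6016 0.1019 0.3199] 526
tipmin 0.09990742591434704 cam [0.59844714 0.17104377 0.4581039 ]
ring 701 [[0.5943, 0.1306, 0.0834], [0.6164, 0.139, 0.1109], [0.6403, 0.1464, 0.1153]]
ringtop [0.61679524 0.13827706 0.11464944] [0.1304877  0.14583115]
block ((0.5816285014152527, 0.17756664752960205), (0.057690754532814026, 0.03481188043951988), 2.88004732131958)
72 [0.6137 0.1977 0.0985] 268 277
80 [0.6136 0.1894 0.0991] 268 276
95 [0.6147 0.1738 0.0987] 268 276
105 [0.6153 0.1631 0.0991] 268 276
112 [0.6158 0.1555 0.0992] 268 276
145 [0.6185 0.1185 0.0987] 268 276
155 [0.6189 0.1068 0.0987] 268 276
```

View pics/sock.png

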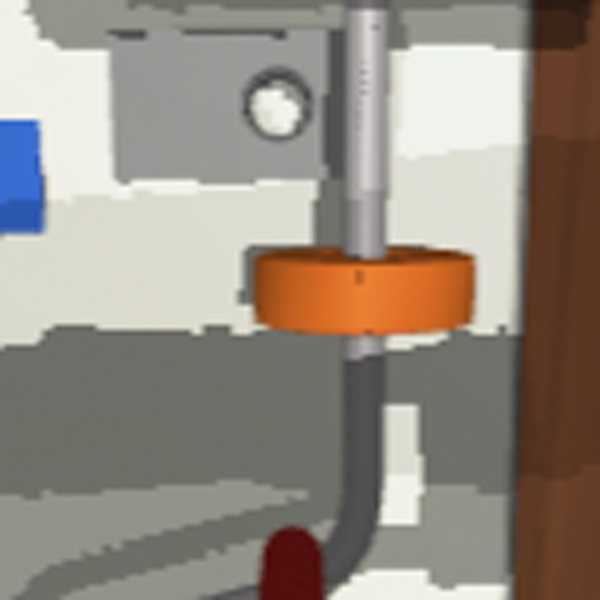

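Run:
```python
from h import *
f=np.load("w3.npz",allow_pickle=True);m=f["m"].item()
q=R.from_euler("xyz",m["attitude"],degrees=True).as_matrix()@np.array([(255.4-m["cx"])/m["fx"],(90.4-m["cy"])/m["fy"],1])
print("socket",m["xyz"]+q*(.05-m["xyz"][2])/q[2])
print("cam then",m["xyz"],"now",camera_model("wrist")["xyz"])
rows([(.601,.107,.22,3)])
```

```text
socket [0.59577881 0.17858916 0.05      ]
cam then [0.59844714 0.17104377 0.4581039 ] now [0.59881554 0.16934611 0.4582837 ]
t 16.82 pos [0.6026 0.0931 0.3152] jaw 2.72 F [ 0.3 -0.  -0.9] w 0.0204 q [-34.  13.  28.  84.  -6.  85.  -4.]
(0.601, 0.107, 0.22, 3) -> [0.0952, 0.0141, -0.001] -0.3
```

>>> step_arm(
  deltas=[
    [-1,0.02,0.013,0,0],
    [-1,0.05,0.013,0,0],
    [-1,0.08,0.013,0,0],
    [-1,0.095,0.013,0,0],
    [-1,0.095,0.013,0,0],
    [-1,0.095,0.013,0,0],
  ],
  newtons=60,
)

```text
time_s: 17.58
tool_pos: [0.6028, 0.1071, 0.2217]
tool_rot: [9.6, 89.9, 12.3]
force: [0.6, -0.5, -1.3]
grip_width: 0.0204
```

Run:
```python
from h import *
rows([(.603,.107,.22,3),(.5986,.19,.22,3)])
```

```text
t 17.57 pos [0.6028 0.1071 0.2217] jaw 2.74 F [ 0.6 -0.5 -1.3] w 0.0204 q [-35.  15.  27.  91.  -7.  75.  -4.]
(0.603, 0.107, 0.22, 3) -> [0.0017, -0.0001, 0.0002] -0.3
(0.5986, 0.19, 0.22, 3) -> [0.0017, 0.083, -0.0002] -0.3
```

>>> step_arm(
  deltas=[
    [-1,0.002,0.006,0,0],
    [-1,0.002,0.012,0,0],
    [-1,0.002,0.018,0,0],
    [-1,0.002,0.024,0,0],
    [-1,0.002,0.03,0,0],
    [-1,0.002,0.036,0,0],
    [-1,0.002,0.042,0,0],
    [-1,0.002,0.048,0,0],
    [-1,0.002,0.054,0,0],
  ],
)

```text
time_s: 18.7
tool_pos: [0.5993, 0.1615, 0.2182]
tool_rot: [-76.3, 90.0, -73.5]
force: [-1.3, -3.5, 0.8]
grip_width: 0.0205
```

>>> step_arm(
  deltas=[
    [-1,0,0.004,0,0],
    [-1,0,0.008,0,0],
    [-1,0,0.012,0,0],
    [-1,0,0.016,0,0],
    [-1,0,0.02,0,0],
    [-1,0,0.023,0,0],
    [-1,0,0.025,0,0],
    [-1,0,0.025,0,0],
  ],
)

```text
time_s: 19.7
tool_pos: [0.598, 0.1868, 0.2183]
tool_rot: [91.7, 90.0, 94.5]
force: [-1.4, -3.3, -0.3]
grip_width: 0.0201
```

```bash
cat > ringchk.py <<'E'
from h import *
import sys
rows([])
p,d,m=cam("side");W=cloud(d,m);h=cv2.cvtColor(p,cv2.COLOR_RGB2HSV)
v,u=np.mgrid[:384,:512];H=h[...,0].astype(int)
o=(H>3)&(H<20)&(h[...,1]>120)&(abs(W[...,0]-.614)<.04)&(W[...,1]>.1)&(W[...,1]<.24)&(W[...,2]>.05)&(W[...,2]<.125)
print("ring",o.sum(),np.percentile(W[o],[2,25,50,75,98],axis=0).round(4).tolist())
cv2.imwrite("pics/%s.png"%sys.argv[1],cv2.resize(p[100:230,200:330,::-1],None,fx=4,fy=4))
E
python3 ringchk.py r1
```

```text
t 19.7 pos [0.598  0.1868 0.2183] jaw 2.81 F [-1.4 -3.3 -0.3] w 0.0201 q [-40.  17.  24.  89.  -7.  75. -12.]
ring 161 [[0.5922, 0.1213, 0.0749], [0.6051, 0.1288, 0.0895], [0.6147, 0.1343, 0.101], [0.6259, 0.1401, 0.1097], [0.636, 0.1575, 0.116]]
```

View pics/r1.png

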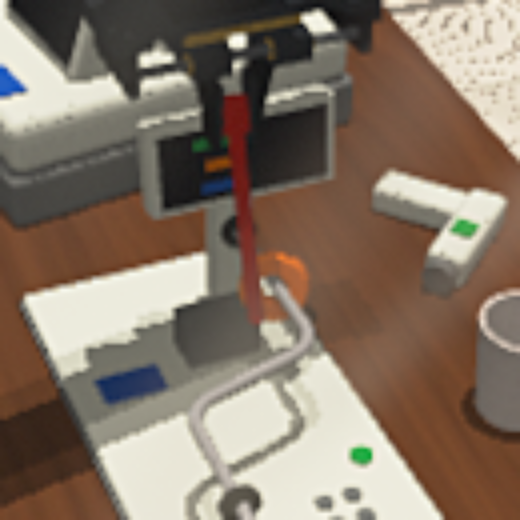

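The side push made the ring cock and jam at only about 3.5 N. The pin also swung in the grip, with its foot trailing. I'll back off and measure both. Pushing the ring at its top, centred just over the wire, should avoid cocking because the ring's weight resists it.

>>> step_arm(
  deltas=[
    [-1,0,-0.01,0,0],
    [-1,0,-0.02,0,0],
    [-1,0,-0.035,0,0],
    [-1,-0.04,-0.045,0,0],
    [-1,-0.08,-0.06,0,0],
    [-1,-0.1,-0.07,0,0],
    [-1,-0.1,-0.07,0,0],
    [-1,-0.1,-0.07,0,0],
  ],
)

```text
time_s: 20.75
tool_pos: [0.601, 0.117, 0.317]
tool_rot: [157.7, 89.9, 160.5]
force: [-0.3, -0.4, -0.4]
grip_width: 0.02
```

```bash
cat > pinchk.py <<'E'
from h import *
import sys
rows([])
T=monitor.get_obs()["tool_pos"]
m=camera_model("wrist");p,d=read_camera("wrist");m2=camera_model("wrist")
W=cloud(d,m);h=cv2.cvtColor(p,cv2.COLOR_RGB2HSV);v,u=np.mgrid[:384,:512]
H,S=h[...,0].astype(int),h[...,1]
print("camdrift",(m2["xyz"]-m["xyz"]).round(4))
r=((H<4)|(H>174))&(S>140)&(u>200)&(u<310)&(v>60)&(np.linalg.norm(W[...,:2]-T[:2],axis=-1)<.09)&(W[...,2]>.04)
for z in np.arange(T[2]-.155,T[2]+.01,.015):
    s=r&(abs(W[...,2]-z)<.007)
    if s.sum()>4: print("pin",z.round(3),(W[s].mean(0)-T).round(4),s.sum())
o=(H>3)&(H<20)&(S>120)&(abs(W[...,0]-.614)<.035)&(W[...,1]>.11)&(W[...,1]<.24)&(W[...,2]>.05)&(W[...,2]<.125)
if o.sum()>5:
    print("ring",o.sum(),np.percentile(W[o],[2,50,98],axis=0).round(4).tolist())
    t=o&(W[...,2]>.106)
    for x in np.arange(.594,.64,.006):
        s=t&(abs(W[...,0]-x)<.003)
        if s.sum()>2: print(" top x",x.round(3),"y",W[s][:,1].min().round(4),W[s][:,1].max().round(4))
cv2.imwrite("pics/%s.png"%sys.argv[1],p[:,:,::-1])
E
python3 pinchk.py w4
```

```text
t 20.75 pos [0.601 0.117 0.317] jaw 2.81 F [-0.3 -0.4 -0.4] w 0.02 q [-36.  13.  27.  83.  -6.  86.  -6.]
camdrift [-0.0001  0.0003 -0.0004]
pin 0.177 [-0.001  -0.035  -0.1375] 9
pin 0.192 [-0.0015 -0.0319 -0.125 ] 18
pin 0.207 [-0.0008 -0.0281 -0.1106] 22
pin 0.222 [-0.0007 -0.0239 -0.0951] 27
pin 0.237 [-0.0008 -0.0194 -0.079 ] 31
pin 0.252 [-0.0008 -0.0158 -0.0647] 44
pin 0.267 [-0.0009 -0.0116 -0.0496] 48
pin 0.282 [-0.0013 -0.0087 -0.0406] 7
pin 0.312 [-0.0007  0.0048 -0.004 ] 160
pin 0.327 [-0.0005  0.0042  0.0122] 496
ring 684 [[0.5933, 0.136, 0.0781], [0.6154, 0.148, 0.111], [0.6397, 0.1585, 0.1158]]
 top x 0.594 y 0.144 0.1509
 top x 0.6 y 0.1428 0.158
 top x 0.606 y 0.1411 0.1572
 top x 0.612 y 0.1393 0.156
 top x 0.618 y 0.1374 0.1546
 top x 0.624 y 0.136 0.1528
 top x 0.63 y 0.1346 0.1508
 top x 0.636 y 0.1367 0.1495
```

View pics/w4.png

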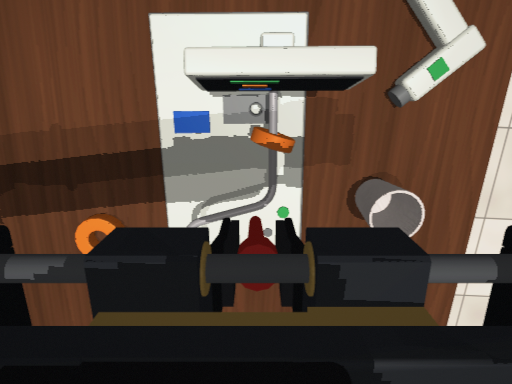

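The ring is now at y≈0.147, yawed about 12° relative to the wire. The pin leans about 15° in the grip. I'll straighten the pin by drawing its shank gently back against the rigid crossing wire.

>>> step_arm(
  deltas=[
    [-1,0.02,0,-0.026,0],
    [-1,0.05,0,-0.026,0],
    [-1,0.082,0,-0.026,0],
    [-1,0.082,-0.008,-0.026,0],
    [-1,0.082,-0.016,-0.026,0],
    [-1,0.082,-0.024,-0.026,0],
    [-1,0.082,-0.031,-0.026,0],
    [-1,0.082,-0.037,-0.026,0],
    [-1,0.082,-0.043,-0.026,0],
    [-1,0.082,-0.049,-0.026,0],
    [-1,0.082,-0.049,-0.026,0],
  ],
)

```text
time_s: 22.18
tool_pos: [0.5781, 0.0658, 0.2364]
tool_rot: [3.2, 90.0, 5.9]
force: [-1.3, 2.9, 1.8]
grip_width: 0.0202
```

```bash
python3 pinchk.py w5
```

```text
t 22.18 pos [0.5781 0.0658 0.2364] jaw 2.74 F [-1.3  2.9  1.8] w 0.0202 q [-34.  11.  28.  95.  -5.  76.  -2.]
camdrift [-0.0001  0.0004 -0.0001]
pin 0.081 [-0.0027  0.005  -0.1493] 7
pin 0.096 [-0.0028  0.0044 -0.1393] 45
pin 0.111 [-0.0024  0.0042 -0.1247] 52
pin 0.126 [-0.0023  0.0041 -0.1096] 59
pin 0.141 [-0.0022  0.0038 -0.0953] 68
pin 0.156 [-0.0018  0.0036 -0.0797] 87
pin 0.171 [-0.0018  0.0033 -0.0646] 103
pin 0.186 [-0.0015  0.003  -0.0495] 124
pin 0.201 [-0.0009  0.0028 -0.0346] 149
pin 0.216 [-0.0011  0.0028 -0.0238] 74
pin 0.231 [-0.0006  0.0062 -0.0034] 367
pin 0.246 [-0.0002 -0.0014  0.0115] 696
ring 1174 [[0.5927, 0.1356, 0.0954], [0.6134, 0.1464, 0.1119], [0.6387, 0.1575, 0.1157]]
 top x 0.594 y 0.1446 0.1462
 top x 0.6 y 0.1416 0.1582
 top x 0.606 y 0.1403 0.1576
 top x 0.612 y 0.1382 0.1562
 top x 0.618 y 0.1369 0.154
 top x 0.624 y 0.1355 0.1527
 top x 0.63 y 0.134 0.1508
 top x 0.636 y 0.134 0.1495
```

>>> step_arm(
  deltas=[
    [-1,-0.01,0.01,0,0],
    [-1,-0.04,0.02,0.01,0],
    [-1,-0.06,0.04,0.03,0],
    [-1,-0.06,0.047,0.047,0],
    [-1,-0.04,0.047,0.047,0],
    [-1,-0.03,0.047,0.047,0],
    [-1,-0.03,0.047,0.047,0],
    [-1,-0.03,0.047,0.047,0],
  ],
)

```text
time_s: 23.22
tool_pos: [0.6228, 0.1154, 0.267]
tool_rot: [-1.7, 89.9, 1.1]
force: [0.4, -0.9, -0.3]
grip_width: 0.0204
```

```bash
python3 pinchk.py w6
python3 - <<'E'
from h import *
rows([(.623,.115,.259,3),(.6185,.1885,.259,3)])
E
```

```text
t 23.23 pos [0.6228 0.1154 0.267 ] jaw 2.78 F [ 0.4 -0.9 -0.3] w 0.0204 q [-35.  17.  27.  85.  -8.  81.  -4.]
camdrift [0.     0.     0.0002]
pin 0.112 [-0.0009 -0.0069 -0.1501] 6
pin 0.127 [-0.0017 -0.0065 -0.1403] 31
pin 0.142 [-0.0015 -0.0056 -0.125 ] 39
pin 0.157 [-0.0015 -0.0046 -0.1101] 42
pin 0.172 [-0.0016 -0.0036 -0.0946] 53
pin 0.187 [-0.0014 -0.0028 -0.0802] 69
pin 0.202 [-0.001  -0.0018 -0.0648] 88
pin 0.217 [-0.001  -0.0008 -0.0498] 99
pin 0.232 [-0.0009  0.0001 -0.035 ] 128
pin 0.247 [-0.0006  0.0012 -0.0249] 29
pin 0.262 [-0.0006  0.0062 -0.0038] 306
pin 0.277 [-0.0004  0.0011  0.0118] 629
ring 953 [[0.5945, 0.1359, 0.0774], [0.617, 0.1479, 0.1108], [0.6401, 0.1585, 0.1156]]
 top x 0.594 y 0.1446 0.1493
 top x 0.6 y 0.1423 0.1575
 top x 0.606 y 0.1403 0.1576
 top x 0.612 y 0.1389 0.1562
 top x 0.618 y 0.1379 0.1548
 top x 0.624 y 0.1359 0.1529
 top x 0.63 y 0.1343 0.1513
 top x 0.636 y 0.1353 0.1494
t 23.27 pos [0.6228 0.1155 0.2672] jaw 2.78 F [0.2 0.1 0. ] w 0.0202 q [-35.  17.  27.  85.  -8.  81.  -4.]
(0.623, 0.115, 0.259, 3) -> [0.0082, -0.0005, 0.0001] -0.2
(0.6185, 0.1885, 0.259, 3) -> [0.0082, 0.0731, -0.0008] -0.2
```

>>> step_arm(
  deltas=[
    [-1,0.008,0,0,0],
    [-1,0.008,0.01,0,0],
    [-1,0.008,0.02,0,0],
    [-1,0.008,0.025,0,0],
    [-1,0.008,0.03,0,0],
    [-1,0.008,0.035,0,0],
    [-1,0.008,0.04,0,0],
    [-1,0.008,0.045,0,0],
    [-1,0.008,0.05,0,0],
    [-1,0.008,0.055,0,0],
  ],
)

```text
time_s: 24.52
tool_pos: [0.6199, 0.1708, 0.2583]
tool_rot: [-14.7, 90.0, -11.9]
force: [0.5, -1.6, 0.3]
grip_width: 0.02
```

```bash
python3 pinchk.py w7
python3 - <<'E'
import cv2
E
```

```text
t 24.52 pos [0.6199 0.1708 0.2583] jaw 2.78 F [ 0.5 -1.6  0.3] w 0.02 q [-38.  18.  26.  84.  -8.  80.  -9.]
camdrift [-0.0002  0.001  -0.    ]
pin 0.118 [-0.0014 -0.0125 -0.1394] 26
pin 0.133 [-0.0014 -0.0109 -0.1251] 34
pin 0.148 [-0.0011 -0.0093 -0.1101] 39
pin 0.163 [-0.0015 -0.0076 -0.0947] 48
pin 0.178 [-0.001  -0.0061 -0.0797] 58
pin 0.193 [-0.0009 -0.0044 -0.0644] 71
pin 0.208 [-0.0011 -0.0028 -0.05  ] 88
pin 0.223 [-0.0009 -0.0011 -0.0348] 107
pin 0.238 [-0.0011  0.0004 -0.0261] 8
pin 0.253 [-0.0009  0.0063 -0.004 ] 285
pin 0.268 [-0.0004  0.0025  0.0119] 610
ring 1032 [[0.5938, 0.1595, 0.0736], [0.617, 0.1698, 0.1096], [0.6401, 0.1745, 0.1153]]
 top x 0.6 y 0.1592 0.1745
 top x 0.606 y 0.1589 0.1746
 top x 0.612 y 0.157 0.1747
 top x 0.618 y 0.1586 0.1748
 top x 0.624 y 0.1592 0.1747
 top x 0.63 y 0.1594 0.1745
 top x 0.636 y 0.1595 0.1742
```

The ring now slides straight, with its centre at y≈0.167. It needs about 36 mm more.

>>> step_arm(
  deltas=[
    [-1,0,0.006,0,0],
    [-1,0,0.012,0,0],
    [-1,0,0.018,0,0],
    [-1,0,0.023,0,0],
    [-1,0,0.028,0,0],
    [-1,0,0.032,0,0],
  ],
)

```text
time_s: 25.32
tool_pos: [0.6183, 0.2029, 0.2582]
tool_rot: [66.6, 90.0, 69.4]
force: [-0.4, -1.2, 0.4]
grip_width: 0.0199
```

```bash
python3 pinchk.py w8; python3 ringchk.py r8
```

```text
t 25.32 pos [0.6183 0.2029 0.2582] jaw 2.8 F [-0.4 -1.2  0.4] w 0.0199 q [-40.  19.  25.  83.  -8.  80. -12.]
camdrift [-0.0002  0.0007 -0.    ]
pin 0.163 [-0.0016 -0.0079 -0.094 ] 42
pin 0.178 [-0.0011 -0.0062 -0.0795] 56
pin 0.193 [-0.001  -0.0045 -0.0648] 68
pin 0.208 [-0.001  -0.0029 -0.0497] 90
pin 0.223 [-0.001  -0.0013 -0.0351] 106
pin 0.238 [-0.0014  0.0001 -0.0266] 6
pin 0.253 [-0.0007  0.0062 -0.0038] 280
pin 0.268 [-0.0005  0.0028  0.0119] 608
t 25.38 pos [0.6181 0.2037 0.2582] jaw 2.84 F [ 1.  -0.4  0. ] w 0.0202 q [-40.  19.  25.  83.  -8.  80. -12.]
ring 151 [[0.5909, 0.1785, 0.0676], [0.6003, 0.1874, 0.0822], [0.6097, 0.1887, 0.0953], [0.6211, 0.1914, 0.1058], [0.6378, 0.2036, 0.1173]]
```

>>> step_arm(
  deltas=[
    [-1,0,0.002,0,0],
    [-1,0,0.004,0,0],
    [-1,0,0.005,0,0],
    [-1,0,0.005,0,0],
  ],
)

```text
time_s: 25.92
tool_pos: [0.618, 0.2076, 0.2582]
tool_rot: [61.7, 90.0, 64.5]
force: [0.8, -1.0, 0.5]
grip_width: 0.0205
```

```bash
python3 pinchk.py w9; python3 ringchk.py r9
```

```text
t 25.93 pos [0.618  0.2076 0.2582] jaw 2.8 F [ 0.8 -1.   0.5] w 0.0205 q [-40.  19.  25.  82.  -8.  80. -12.]
camdrift [ 0.     -0.0001 -0.    ]
pin 0.178 [-0.0003 -0.0063 -0.0771] 24
pin 0.193 [-0.0013 -0.0041 -0.0644] 78
pin 0.208 [-0.001  -0.0029 -0.0495] 92
pin 0.223 [-0.001  -0.0012 -0.0349] 110
pin 0.238 [-0.0013  0.0001 -0.0265] 5
pin 0.253 [-0.0007  0.0063 -0.0037] 278
pin 0.268 [-0.0005  0.0029  0.0119] 600
t 25.98 pos [0.6181 0.2075 0.2583] jaw 2.79 F [ 0.3 -0.9  0.7] w 0.0201 q [-40.  19.  25.  82.  -8.  80. -12.]
ring 144 [[0.5899, 0.1829, 0.0683], [0.5992, 0.1907, 0.0829], [0.6079, 0.1927, 0.0942], [0.6241, 0.1956, 0.1045], [0.6365, 0.2081, 0.1156]]
```

View pics/r9.png

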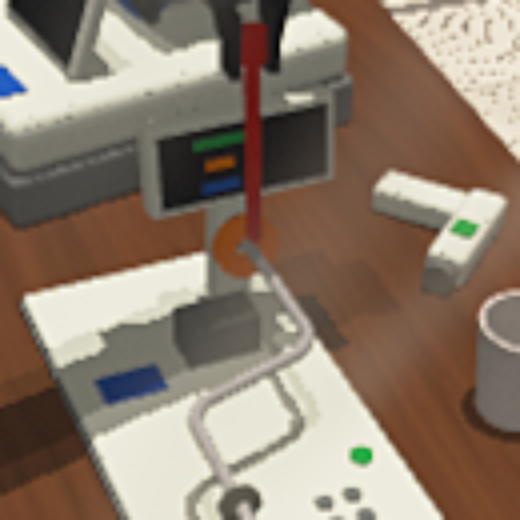

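The ring still follows the pin and the tilt and force haven't changed, so it isn't against the stop yet. I'll nudge further.

>>> step_arm(
  deltas=[
    [-1,0,0.0015,0,0],
    [-1,0,0.003,0,0],
    [-1,0,0.0045,0,0],
    [-1,0,0.0045,0,0],
  ],
)

```text
time_s: 26.52
tool_pos: [0.6178, 0.212, 0.2581]
tool_rot: [-103.9, 90.0, -101.1]
force: [1.4, -1.8, -0.2]
grip_width: 0.0204
```

```bash
python3 pinchk.py w10; python3 ringchk.py r10
```

```text
t 26.52 pos [0.6178 0.212  0.2581] jaw 2.8 F [ 1.4 -1.8 -0.2] w 0.0204 q [-40.  19.  25.  82.  -8.  80. -13.]
camdrift [ 0.     -0.0001  0.    ]
pin 0.193 [-0.001  -0.0059 -0.063 ] 51
pin 0.208 [-0.0008 -0.004  -0.0495] 87
pin 0.223 [-0.0009 -0.002  -0.0351] 96
pin 0.253 [-0.0007  0.0063 -0.0039] 266
pin 0.268 [-0.0006  0.0035  0.012 ] 595
t 26.57 pos [0.6178 0.2119 0.2582] jaw 2.79 F [ 0.7 -1.8 -1.1] w 0.0202 q [-40.  19.  25.  82.  -8.  80. -13.]
ring 149 [[0.5904, 0.181, 0.0677], [0.599, 0.1914, 0.0819], [0.6073, 0.1936, 0.0938], [0.6202, 0.1968, 0.1047], [0.637, 0.2068, 0.1132]]
```

```bash
cat > face.py <<'E'
from h import *
def face(p,d,m):
    W=cloud(d,m);h=cv2.cvtColor(p,cv2.COLOR_RGB2HSV);H=h[...,0].astype(int)
    o=(H>3)&(H<20)&(h[...,1]>120)&(abs(W[...,0]-.614)<.04)&(W[...,1]>.1)&(W[...,1]<.24)&(W[...,2]>.06)&(W[...,2]<.105)
    q=W[o]; s=q[:,1]+.053*(q[:,0]-.615); print(o.sum(),np.percentile(s,[10,25,40,50,60,75,90]).round(4))
f=np.load("s3.npz",allow_pickle=True);face(f["p"],f["d"],f["m"].item())
p,d,m=cam("side");face(p,d,m)
p,d,m=cam("top");W=cloud(d,m)
E
python3 face.py
```

```text
110 [0.1244 0.1264 0.1276 0.1281 0.1289 0.1301 0.1329]
109 [0.1894 0.1908 0.192  0.1928 0.194  0.1954 0.1994]
```

By the same measure as before, the ring's centre is at y≈0.203, which is its contact position at the stop, and the pin has begun to lean further. Now I'll retreat and straighten the pin again, with some overshoot for springback.

>>> step_arm(
  deltas=[
    [-1,0,-0.02,0,0],
    [-1,0,-0.06,0,0],
    [-1,-0.02,-0.1,0,0],
    [-1,-0.05,-0.1,-0.02,0],
    [-1,-0.05,-0.1,-0.048,0],
    [-1,-0.01,-0.1,-0.048,0],
    [-1,0.023,-0.1,-0.048,0],
    [-1,0.023,-0.1,-0.048,0],
  ],
)

```text
time_s: 27.72
tool_pos: [0.5729, 0.1087, 0.233]
tool_rot: [-172.9, 89.7, -170.2]
force: [-0.4, -0.6, -0.5]
grip_width: 0.02
```

>>> step_arm(
  deltas=[
    [-1,0,-0.01,0,0],
    [-1,0,-0.018,0,0],
    [-1,0,-0.025,0,0],
    [-1,0,-0.032,-0.001,0],
    [-1,0,-0.039,-0.001,0],
    [-1,0,-0.046,-0.002,0],
    [-1,0,-0.052,-0.002,0],
    [-1,0,-0.056,-0.003,0],
    [-1,0,-0.056,-0.003,0],
  ],
)

```text
time_s: 28.85
tool_pos: [0.5746, 0.0535, 0.2353]
tool_rot: [24.6, 90.0, 27.3]
force: [0.5, 3.2, 1.2]
grip_width: 0.0207
```

>>> step_arm(
  deltas=[
    [-1,-0.01,0.02,0,0],
    [-1,-0.05,0.05,0,0],
    [-1,-0.07,0.08,0.01,0],
    [-1,-0.07,0.1,0.02,0],
    [-1,-0.07,0.1,0.025,0],
    [-1,-0.07,0.1,0.025,0],
    [-1,-0.07,0.1,0.025,0],
  ],
)

```text
time_s: 29.72
tool_pos: [0.5944, 0.1527, 0.3044]
tool_rot: [-138.0, 89.9, -135.3]
force: [0.9, -0.1, 0.3]
grip_width: 0.02
```

```bash
python3 pinchk.py w11
python3 - <<'E'
from h import *
rows([(.5956,.1787,.26,3)])
E
python3 face.py
```

```text
t 29.73 pos [0.5944 0.1527 0.3044] jaw 2.64 F [ 0.9 -0.1  0.3] w 0.02 q [-38.  13.  26.  84.  -6.  84. -10.]
camdrift [-0.0001  0.0003  0.0004]
pin 0.149 [ 0.0007  0.0046 -0.1493] 6
pin 0.164 [-0.0011  0.0044 -0.1395] 38
pin 0.179 [-0.0014  0.0042 -0.125 ] 53
pin 0.194 [-0.0012  0.0041 -0.1096] 57
pin 0.209 [-0.0013  0.0039 -0.0951] 67
pin 0.224 [-0.0009  0.0038 -0.08  ] 81
pin 0.239 [-0.0005  0.0035 -0.0649] 97
pin 0.254 [-0.0009  0.0034 -0.0499] 116
pin 0.269 [-0.0006  0.0032 -0.0348] 152
pin 0.284 [-0.0008  0.0034 -0.0239] 63
pin 0.299 [-0.0006  0.0069 -0.0035] 361
pin 0.314 [-0.0004  0.001   0.0112] 673
ring 52 [[0.5994, 0.1949, 0.1046], [0.6183, 0.1964, 0.1125], [0.6341, 0.1976, 0.1165]]
 top x 0.6 y 0.1949 0.1954
 top x 0.606 y 0.1954 0.1959
 top x 0.612 y 0.1959 0.1974
 top x 0.618 y 0.1962 0.1976
 top x 0.624 y 0.1963 0.1975
 top x 0.63 y 0.1964 0.1976
t 29.77 pos [0.5944 0.1531 0.3047] jaw 2.66 F [ 0.1 -0.4 -1.8] w 0.0201 q [-38.  13.  26.  84.  -6.  84. -10.]
(0.5956, 0.1787, 0.26, 3) -> [0.0447, 0.0255, 0.0024] -0.3
110 [0.1244 0.1264 0.1276 0.1281 0.1289 0.1301 0.1329]
117 [0.1898 0.1912 0.1922 0.1936 0.1943 0.1957 0.1993]
```

The pin is upright (about 1°) and the ring stays at the stop. Next, over the socket.

>>> step_arm(
  deltas=[
    [-1,0.02,0.015,0.003,0],
    [-1,0.04,0.026,0.0036,0],
    [-1,0.07,0.026,0.0036,0],
    [-1,0.092,0.026,0.0036,0],
    [-1,0.092,0.026,0.0036,0],
    [-1,0.092,0.026,0.0036,0],
    [-1,0.092,0.026,0.0036,0],
  ],
)

```text
time_s: 30.75
tool_pos: [0.5975, 0.1814, 0.2143]
tool_rot: [21.7, 89.9, 24.5]
force: [0.3, 0.5, -0.0]
grip_width: 0.0204
```

```bash
python3 pinchk.py w12|head -6
python3 - <<'E'
from h import *
rows([(.5968,.179,.2,3)])
p,d,m=cam("side");cv2.imwrite("pics/s12.png",cv2.resize(p[120:220,200:320,::-1],None,fx=6,fy=6))
E
```

```text
t 30.75 pos [0.5975 0.1814 0.2143] jaw 2.8 F [ 0.3  0.5 -0. ] w 0.0204 q [-39.  17.  25.  90.  -7.  75. -11.]
camdrift [-0.     -0.0001  0.    ]
pin 0.119 [ 0.0024  0.0014 -0.0922] 5
pin 0.134 [-0.0008  0.0038 -0.0794] 71
pin 0.149 [-0.0006  0.0036 -0.0649] 102
pin 0.164 [-0.0006  0.0034 -0.0497] 121
t 30.8 pos [0.5975 0.1812 0.2143] jaw 2.79 F [ 0.9  0.7 -1.3] w 0.0204 q [-39.  17.  25.  90.  -7.  75. -11.]
(0.5968, 0.179, 0.2, 3) -> [0.0143, -0.0022, -0.0008] -0.2
```

View pics/s12.png

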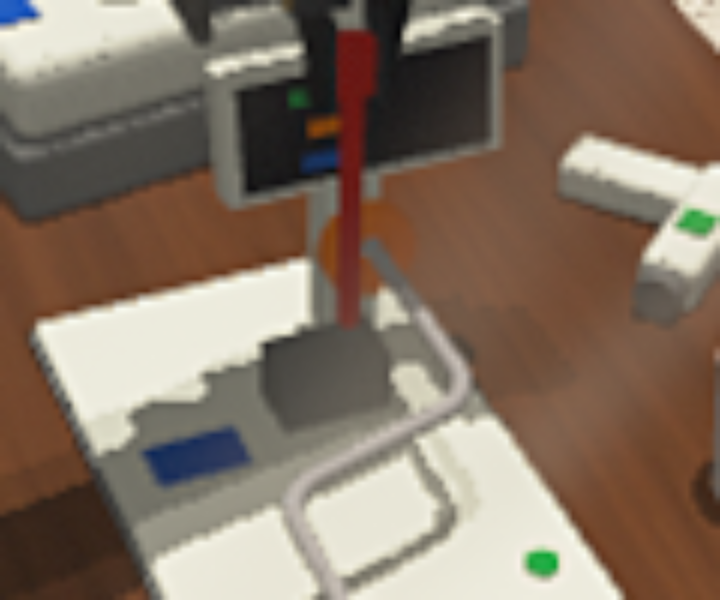

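The side view shows the pin upright just above the socket block with the ring behind it at the stop, so I'll insert it carefully.

>>> step_arm(
  deltas=[
    [-1,0.003,-0.002,-0.001,0],
    [-1,0.006,-0.002,-0.001,0],
    [-1,0.009,-0.002,-0.001,0],
    [-1,0.012,-0.002,-0.001,0],
    [-1,0.015,-0.002,-0.001,0],
    [-1,0.018,-0.002,-0.001,0],
  ],
)

```text
time_s: 31.6
tool_pos: [0.596, 0.179, 0.195]
tool_rot: [113.3, 90.0, 116.1]
force: [1.0, 0.3, -0.4]
grip_width: 0.0207
```

>>> step_arm(
  deltas=[
    [-1,0.004,0,0,0],
    [-1,0.008,0,0,0],
    [-1,0.012,0,0,0],
    [-1,0.016,0,0,0],
    [-1,0.02,0,0,0],
    [-1,0.022,0,0,0],
  ],
)

```text
time_s: 32.35
tool_pos: [0.5959, 0.1789, 0.1729]
tool_rot: [-170.0, 90.0, -167.2]
force: [-0.0, 0.5, -0.2]
grip_width: 0.0205
```

>>> step_arm(
  deltas=[
    [1,0,0,0,0],
    [1,0,0,0,0],
    [1,0,0,0,0],
    [1,0,0,0,0],
    [1,0,0,0,0],
    [1,0,0,0,0],
  ],
)

```text
time_s: 33.1
tool_pos: [0.596, 0.1789, 0.1732]
tool_rot: [67.4, 90.0, 70.1]
force: [-0.1, -0.5, 0.9]
grip_width: 0.0723
```

>>> step_arm(
  deltas=[
    [1,-0.02,0,0,0],
    [1,-0.05,0,0,0],
    [1,-0.09,0,0,0],
    [1,-0.13,-0.02,0,0],
    [1,-0.15,-0.06,0,0],
    [1,-0.15,-0.1,0,0],
    [1,-0.15,-0.1,0,0],
    [1,-0.15,-0.1,0,0],
  ],
)

```text
time_s: 34.1
tool_pos: [0.6009, 0.0797, 0.3242]
tool_rot: [49.2, 89.9, 52.0]
force: [-0.1, 0.8, -0.7]
grip_width: 0.0872
```

```bash
python3 - <<'E'
from h import *
rows([])
f=[]
for c in("side","wrist"):
    m=camera_model(c);p,d=read_camera(c);W=cloud(d,m);h=cv2.cvtColor(p,cv2.COLOR_RGB2HSV);H=h[...,0].astype(int)
    r=((H<4)|(H>174))&(h[...,1]>140)&(abs(W[...,0]-.596)<.03)&(abs(W[...,1]-.179)<.03)
    print(c,"red top z",np.percentile(W[r][:,2],[2,50,98]) if r.any() else None)
    for z in (.07,.09,.11,.13,.145,.17):
        s=r&(abs(W[...,2]-z)<.008)
        if s.sum()>3: print(z,W[s].mean(0).round(4))
    f.append(p)
cv2.imwrite("pics/fin.png",cv2.hconcat([cv2.resize(f[0][110:240,190:330],(414,384))[:,:,::-1],f[1][:,110:490,::-1]]))
E
python3 face.py
```

```text
t 34.1 pos [0.6009 0.0797 0.3242] jaw 2.8 F [-0.1  0.8 -0.7] w 0.0872 q [-34.  12.  28.  83.  -6.  86.  -3.]
side red top z [0.08024549 0.16237726 0.18354186]
0.09 [0.5938 0.171  0.0893]
0.11 [0.593  0.1708 0.1082]
0.13 [0.5929 0.171  0.131 ]
0.145 [0.597  0.1758 0.1452]
0.17 [0.5949 0.1748 0.1701]
wrist red top z [0.04984102 0.18493465 0.18655276]
0.17 [0.5963 0.1677 0.1719]
110 [0.1244 0.1264 0.1276 0.1281 0.1289 0.1301 0.1329]
94 [0.1703 0.1896 0.1922 0.1934 0.1939 0.1956 0.1992]
```

```bash
python3 -c "
from cell import env;print(env.sign_off())"
```

```text
the job is handed in; nothing more can be done
None
```

The ring is against the end stop, the red pin is fully seated in the grey socket, and the job is handed in. The clock read about 34 s of the allowed 64 s.

**What I did**
- I gripped the ring and slid it round both corners with almost no force. The gripper cannot lean back under this interface, so I stopped it short of the screen.
- I then pushed the ring the rest of the way to the stop with the foot of the held pin, just above the wire.
- I inserted the pin with no measurable resistance, let go and moved clear.

**Last checks**
- **Pin:** its top is at 0.185 m, which is what a 35 mm deep seat gives. The shank stays within about 1 mm sideways over its visible length.
- **Ring:** its back face is at y ≈ 0.194–0.196, against an expected 0.195 at the stop.
- **Gripper:** it is open and clear of everything, with no significant force reading.

**What went wrong on the way**
- My first grasp of the pin lifted before the fingers had closed, so I repeated it.
- My first push, on the side of the ring, made it cock and jam at about 3.5 N and tilted the pin in the grip. I drew the pin upright against the crossing wire twice before inserting it.

**Not checked**
- The final picture could not be viewed because the limit was reached, so the last checks are numbers only.
- I did not re-measure the other things on the table. No contact with any of them showed in the forces or pictures.

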